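# Shelve the books by height in the sliding desk rack

## Task

Put the four hardback books into the wooden desk book rack in order of height, the tallest next to the rack's fixed end and the shortest next to its sliding end, each standing upright with its spine facing out, level with the front edge of the rack's base. Then slide the bookend up against them until the row is snug with no gaps, and let go. Leave the mug, the stapler and the pen pot where they are.

Things in the scene. Friction and masses are not known exactly. Their poses are not given: they have to be found in the camera images.
- book_blue: dark blue, the tallest hardback book standing upright, 168 mm high, 108 mm deep (spine to page edge), 30 mm thick, 0.2 to 0.4 kg; banded spine, white page edges. Origin: foot of the spine, mid-thickness. x runs from the spine to the page edge (book's middle at x = +54 mm), y across the thickness, z up. Rigid; stays shut. Grip it across the thickness from above
- book_green: dark green hardback book standing upright, 148 mm high, 95 mm deep (spine to page edge), 34 mm thick; banded spine, white page edges. Origin: foot of the spine, mid-thickness. x runs from the spine to the page edge (book's middle at x = +47.5 mm), y across the thickness, z up. Rigid; stays shut. Grip it across the thickness from above
- book_red: dark red hardback book standing upright, 128 mm high, 82 mm deep (spine to page edge), 26 mm thick; banded spine, white page edges. Origin: foot of the spine, mid-thickness. x runs from the spine to the page edge (book's middle at x = +41 mm), y across the thickness, z up. Rigid; stays shut. Grip it across the thickness from above
- book_ochre: ochre yellow, the shortest hardback book standing upright, 106 mm high, 70 mm deep (spine to page edge), 28 mm thick; banded spine, white page edges. Origin: foot of the spine, mid-thickness. x runs from the spine to the page edge (book's middle at x = +35 mm), y across the thickness, z up. Rigid; stays shut. Grip it across the thickness from above
- book_rack: dark wooden desk rack, fixed to the desk. Origin: on the desk under the middle of its base; x from front edge to back, y along the row to the fixed end, z up. Base 130 mm deep (front edge x = -65), top 16 mm above the desk, y = -215 to +189 mm. Fixed end: arched panel 110 mm wide, 14 thick, peak 165 mm above the desk, inner face y = +165 mm; the sliding end is at -y. Open at front, back and top
- bookend (a joint): travel of the sliding bookend along the rack's +y, in m, 0 (open) to 0.26: its inner face is at rack y = -0.155 + this value. About 1.5 N of friction; stays where it is left. The four books are together 118 mm thick, so the row is snug at 0.202
- bookend_top (a point): peak of the sliding bookend (the end at the robot's right, with a low foot and brass knobs on its outer side: arched panel 110 mm wide, 14 mm thick, peak 165 mm above the desk) at mid-thickness, 7 mm behind its inner face; axes are the rack's. It can be pinched at the peak from above, across its thickness, with the fingertips passing over the shortest book
- mug: small white mug, bystander, 62 x 89 x 52 mm with its handle; origin under it
- stapler: dark red stapler lying on the desk, bystander, 140 x 36 x 48 mm; origin under its middle
- pen_pot: dark grey pot full of pens, bystander, about 100 mm across, 152 mm high; origin under its middle

How it is judged:
By the outcome, as a careful person would: the job done as asked, in the order asked, and still so for the second after the job is handed in, with the robot touching nothing.
It also fails if it takes over 115 s, if anything falls off the work surface, if the arm or the gripper's body presses on something with over 40 N, if the wrist force passes 120 N, or if a joint passes its speed limit or range.

## Robot

A 6-joint arm with a two-finger parallel gripper is mounted at the origin on the work surface; the furniture and walls round the work are solid. World frame = base frame: x ahead of the robot, y to its left, z up, the work surface at z = 0. Lengths are in m, angles in rad, forces in N, time in s.
With the tool pointing down it reaches from about 0.35 to 0.975 m from the base axis. Payload 4.9 kg.
Tool frame: the origin (TCP) lies on the front face of the gripper's body, between the roots of the fingers; the fingertips stand ctrl.finger_overhang ahead of it and the grasp point (between the pads) lies 54 mm ahead of it (ctrl.finger_overhang is the distance from the TCP to the fingertips, in m); z points along the fingers, y is the line along which they close (so a half turn about z gives the same grasp; the last joint's range is limited). The gripper opens to 85 mm and grips with 20 to 120 N. Pads are 22 mm wide; open, the fingers measure 114 mm over their backs; the gripper's body (76 mm by 85 mm) begins 54 mm behind the grasp point. The pads swing forward as they close: fully open they stand 13 mm farther back than shut.
Start: joints at [-1.459, 0.053, 1.613, -0, 1.476, -0.119], TCP at [0.143, -0.608, 0.304] pointing down, gripper open.
Joint ranges: [-3.01, 3.01], [-1.01, 2.22], [0.06, 2.58], [-1.02, 4.17], [0.09, 2.62], [-3.14, 3.14]. Speed limits (rad/s): [2.57, 2.57, 3.14, 3.14, 3.14, 3.14].

## Interface

Orientations are given as a rotation vector (axis times angle).
In Python, from station import ctrl, vision gives the robot as it stands. The module is installed in compiled form; this text tells all that it offers.
- The arm moves only by the tool drive_tool, never from a script. Its argument "rows" is a list of rows, each a list of 2 entries, a list of its own where there are three numbers: the shift along the tool's x, y, z in m, then the turn about the tool's z in rad. A call has 1 to 10 rows; each row shifts and turns the commanded pose from where the row before left it, along the tool's axes as they then stand; what a row does not reach is not made up. A row lasts 1/10 s, in which the tool goes at most 50 mm and 8.59 degrees, less where a joint would pass 70% of its speed; a pose out of reach is approached as far as the arm can. A call with a gripper value outside its range is refused whole. "jaw" is the closure, from 0 (fully open) to 1 (shut), set as the call begins (left out, the last holds). The fingers move at their own pace and stop on an object; "grip_force" is the grip in N (left out, the last holds). Time passes only in rows, so rows that do not move let the fingers close. It gives the time, the measured TCP pose, the force, the opening and the grip force at its end, in the units of the state.
- ctrl.get_obs(): the state, without advancing time (a new reading comes with each control period).
- vision.get_image(name): name is "scene" or "top" or "wrist"; returns a dict with "image" (420x560x3 uint8, blue, green, red), "vertical_fov" (degrees; the focal length in pixels is half the picture's height over the tangent of half this angle, whatever the lens; pixels are square), "cx", "cy" (the principal point, pixels), "R" (3x3) and "t" (3): a world point X has camera coordinates R X + t. Camera axes: x right, y down, z forward; pixel columns grow to the right and rows downward; lengths in m; the calibration is good to about 2 mm. A picture is of the moment at which its call begins. There is no depth.
- ctrl.finish_job(): hands the job in; it is judged then, once.
The state is a dict: "t": time; "q": joint angles; "dq": joint speeds; "effort": joint torques, N m; "tool_pos": TCP position; "tool_rot": TCP orientation; "contact_force": force on the tool from outside, world axes, zero at the start; "wrist_torque": the same for the moment, N m; "opening": finger opening in m; "grip_force": force on a finger pad.
Only numpy, scipy, OpenCV 4.12 (cv2) and the standard library are available. Lean on these libraries where they do the work, as an engineer would, in place of code of your own. Each camera call takes 0.05 s, during which the arm holds its last target. There are 200 camera calls.

## Working session

There is one attempt and no reset: what is moved stays moved. The work goes in short steps, Python scripts to look and compute and a tool call to move; the robot and the scene stay as the last step left them, time stands still between calls to the robot, and variables do not carry over. Pictures are saved under pics/ and viewed, at most 14 in all, crops included, and the job is handed in when it is done.

Besides the shell and the picture viewer there is one more tool, called after "Request:" as name(argument=value, ...), one argument or row to a line, values as JSON. drive_tool: Moves the arm, as the interface text tells. Its arguments: {"type":"object","properties":{"rows":{"type":"array","items":{"type":"array"}},"jaw":{"type":"number"},"grip_force":{"type":"number"}},"required":["rows"]}

```bash
mkdir -p pics; python3 - <<'E'
from station import ctrl, vision
import cv2,numpy as np
np.set_printoptions(precision=4,suppress=True)
print(ctrl.finger_overhang, ctrl.get_obs())
for n in("scene","top","wrist"):
    d=vision.get_image(n); cv2.imwrite(f"pics/{n}0.png",d["image"]); print(n,d["vertical_fov"],d["cx"],d["cy"],d["R"],d["t"], -d["R"].T@d["t"])
E
```

```text
0.0726 {'t': 0.0, 'q': array([-1.459 ,  0.0534,  1.6143,  0.    ,  1.476 , -0.119 ]), 'dq': array([-0.0022, -0.0023,  0.0007,  0.0004, -0.0002,  0.0016]), 'effort': array([ -0.0001, -39.3682, -37.0181,  -0.    ,   0.007 ,   0.    ]), 'tool_pos': array([ 0.1429, -0.608 ,  0.3027]), 'tool_rot': array([-3.1187, -0.3615, -0.    ]), 'contact_force': array([-0.4184, -0.538 ,  0.7252]), 'wrist_torque': array([-0.0154,  0.0278,  0.0653]), 'grip_force': 0.0, 'opening': 0.08528862123487926}
scene 50.43485355646703 276.8073833011861 213.77677059492441 [[-0.6786 -0.7344  0.0113]
 [-0.5042  0.4545 -0.7343]
 [ 0.5341 -0.504  -0.6787]] [0.3831 0.3721 0.9822] [-0.0771  0.6073  0.9355]
top 42.370550084905105 275.33107410922776 212.8719715041624 [[-0.4019 -0.9155  0.0157]
 [-0.7321  0.311  -0.6061]
 [ 0.55   -0.255  -0.7953]] [0.2319 0.465  1.5899] [-0.4409  0.4732  1.5426]
wrist 62.61249195353649 279.25959660329505 207.06319968826676 [[ 0.2281 -0.9736 -0.0007]
 [-0.9218 -0.2162  0.3219]
 [-0.3135 -0.0728 -0.9468]] [-0.6251 -0.0405  0.3798] [ 0.2243 -0.5897  0.3722]
```

View pics/scene0.png

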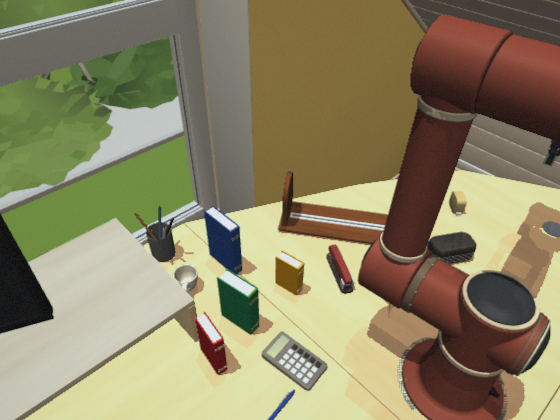

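View pics/top0.png

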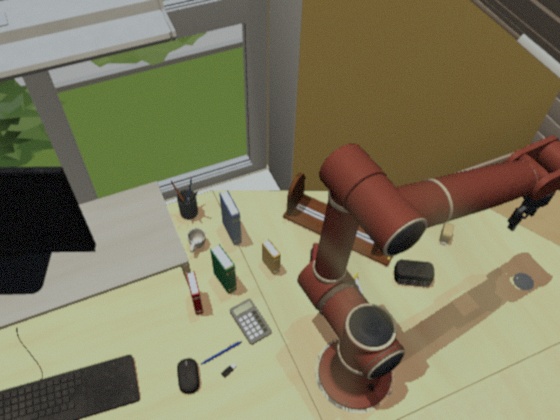

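The scene view shows the four books (blue ~(223,240), green (238,302), red (211,343), ochre (289,273)) and the rack (~(335,222)), with the bookend behind the arm. In the top view the books are near (230,218), (223,268), (195,292) and (270,256). I'll enlarge the crops next.

```bash
python3 - <<'E'
import cv2,numpy as np
s=cv2.imread("pics/scene0.png");t=cv2.imread("pics/top0.png")
a=cv2.resize(s[190:390,180:320],None,fx=2.85,fy=2.85,interpolation=cv2.INTER_CUBIC)
b=cv2.resize(t[180:330,170:290],None,fx=3.3,fy=3.3,interpolation=cv2.INTER_CUBIC)
o=np.zeros((600,800,3),np.uint8);o[:a.shape[0],:a.shape[1]]=a;o[:b.shape[0],400:400+b.shape[1]]=b[:,:400]
cv2.imwrite("pics/c1.png",o)
c=cv2.resize(s[160:260,270:420],None,fx=4,fy=4,interpolation=cv2.INTER_CUBIC);cv2.imwrite("pics/c2.png",c)
E
```

```text
(no output)
```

View pics/c1.png

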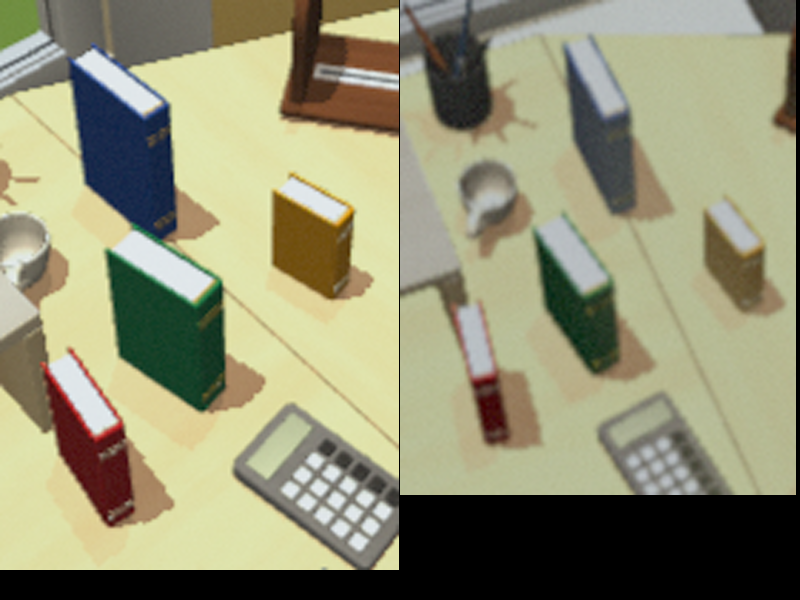

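View pics/c2.png

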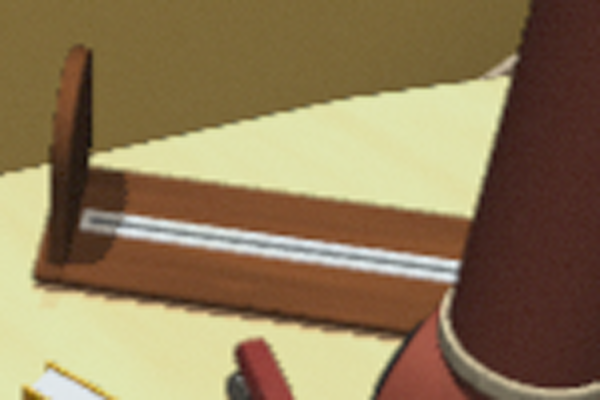

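Crops: all spines face down-right, towards the robot, and the tops are white page blocks. The rack's fixed end is at the left (scene ~(288,200)), with its front-left base corner at about scene (279,230). I'll cast rays onto the planes for the book tops and the rack.

```bash
cat >h.py <<'E'
import cv2,numpy as np
np.set_printoptions(precision=4,suppress=True)
H=dict(blue=.168,green=.148,red=.128,ochre=.106); D=dict(blue=.108,green=.095,red=.082,ochre=.07); T=dict(blue=.03,green=.034,red=.026,ochre=.028)
def cast(d,px,z):
    f=210/np.tan(np.radians(d["vertical_fov"]/2)); px=np.atleast_2d(np.asarray(px,float)); 
    r=np.c_[(px[:,0]-d["cx"])/f,(px[:,1]-d["cy"])/f,np.ones(len(px))]@d["R"]; C=-d["R"].T@d["t"]
    return (C+r*((z-C[2])/r[:,2])[:,None])[:,:2]
def proj(d,X):
    f=210/np.tan(np.radians(d["vertical_fov"]/2)); c=np.atleast_2d(X)@d["R"].T+d["t"]
    return np.c_[d["cx"]+f*c[:,0]/c[:,2],d["cy"]+f*c[:,1]/c[:,2]]
def get(n): 
    from station import vision
    return vision.get_image(n)
def rect(d,mask,z):
    "largest blob of mask, cast to plane z -> centre, long, short, angle of long axis"
    m=cv2.resize(mask,None,fx=1,fy=1); cs,_=cv2.findContours(m,cv2.RETR_EXTERNAL,cv2.CHAIN_APPROX_NONE)
    c=max(cs,key=cv2.contourArea)[:,0]; P=cast(d,c,z)
    (cx,cy),(w,h),a=cv2.minAreaRect((P*1e4).astype(np.float32))
    if w<h: w,h,a=h,w,a+90
    return np.array([cx,cy])/1e4,w/1e4,h/1e4,a
E
python3 - <<'E'
from h import *
box=dict(scene=dict(blue=(200,205,246,278),green=(215,268,263,334),red=(194,310,228,376),ochre=(273,248,307,296)),top=dict(blue=(217,188,245,246),green=(207,242,240,294),red=(184,268,206,316),ochre=(260,237,282,276)))
for n in("scene","top"):
    d=get(n); im=d["image"]; hsv=cv2.cvtColor(cv2.GaussianBlur(im,(3,3),0),cv2.COLOR_BGR2HSV)
    for b,(x0,y0,x1,y1) in box[n].items():
        m=np.zeros(im.shape[:2],np.uint8); s=hsv[y0:y1,x0:x1]
        m[y0:y1,x0:x1]=((s[...,1]<70)&(s[...,2]>150))*255
        if n=="top" : m[y0:y1,x0:x1]=((s[...,1]<50)&(s[...,2]>140))*255
        print(n,b,*rect(d,m,H[b]))
    if n=="scene":
        g=lambda p:(270+p[0]/4,160+p[1]/4)
        print("front bottom z0",cast(d,[g((37,281)),g((400,336))],0),"front top z16",cast(d,[g((40,275)),g((400,325))],.016))
        print("back z16",cast(d,[g((95,168)),g((470,216))],.016),"rail",cast(d,[g((85,220)),g((455,272))],.016), "peak",cast(d,[g((80,45))],.165))
E
```

```text
scene blue [0.5593 0.1351] 0.19120814208984374 0.0869250732421875 171.1641082763672
scene green [0.4393 0.2415] 0.08864561767578125 0.03026636962890625 10.701869010925293
scene red [0.402  0.3504] 0.08075422973632812 0.020163644409179688 172.9120330810547
scene ochre [0.4127 0.0976] 0.12960618896484374 0.08359404296875 137.62095642089844
front bottom z0 [[ 0.6013 -0.0439]
 [ 0.3844 -0.2002]] front top z16 [[ 0.5928 -0.0386]
 [ 0.3833 -0.1949]]
back z16 [[ 0.6509 -0.1518]
 [ 0.4198 -0.3256]] rail [[ 0.6132 -0.1044]
 [ 0.39   -0.2679]] peak [[ 0.6349 -0.1135]]
top blue [0.6071 0.1503] 0.11968624267578125 0.089256640625 157.0498809814453
top green [0.4375 0.242 ] 0.0908528076171875 0.03299193115234375 11.41518497467041
top red [0.3973 0.3516] 0.07663079223632813 0.02294451599121094 171.49978637695312
top ochre [0.4333 0.082 ] 0.06493983764648438 0.023135687255859374 11.68582820892334
```

```bash
cat >>h.py <<'E'
HUE=dict(blue=(105,130),green=(60,95),red=(170,8),ochre=(12,25))
def book(d,b,box,smax=70,vmin=140):
    x0,y0,x1,y1=box; im=d["image"]; hsv=cv2.cvtColor(im,cv2.COLOR_BGR2HSV).astype(int); h,s,v=hsv[...,0],hsv[...,1],hsv[...,2]
    lo,hi=HUE[b]; c=((h>=lo)&(h<=hi)) if lo<hi else ((h>=lo)|(h<=hi))
    c=c&(s>(110 if b!="ochre" else 150)); roi=np.zeros(c.shape,bool); roi[y0:y1,x0:x1]=1
    c=cv2.morphologyEx((c&roi).astype(np.uint8),cv2.MORPH_OPEN,np.ones((2,2)))
    n,l,st,_=cv2.connectedComponentsWithStats(c); k=1+np.argmax(st[1:,4]); 
    hull=cv2.convexHull(np.argwhere(l==k)[:,::-1].astype(np.int32)); m=np.zeros(c.shape,np.uint8); cv2.fillConvexPoly(m,hull,1)
    w=(m>0)&(s<smax)&(v>vmin)
    return rect(d,w.astype(np.uint8),H[b]),hull[:,0]
E
python3 - <<'E'
from h import *
box=dict(scene=dict(blue=(200,205,246,278),green=(215,268,263,334),red=(194,310,228,376),ochre=(273,248,307,296)),top=dict(blue=(217,188,245,246),green=(207,242,240,294),red=(184,268,206,316),ochre=(260,237,282,276)))
for n in box:
    d=get(n)
    for b in box[n]:
        try: print(n,b,*book(d,b,box[n][b])[0])
        except Exception as e: print(n,b,e)
E
```

```text
scene blue [0.5995 0.1546] 0.08061843872070312 0.017897703552246094 3.051915168762207
scene green [0.429  0.2433] 0.06573082885742187 0.022632740783691405 11.040135383605957
scene red [0.3894 0.3566] 0.0571172607421875 0.017520480346679686 2.2637054920196533
scene ochre [0.4227 0.0863] 0.0480635986328125 0.015411148071289063 29.34766387939453
top blue attempt to get argmax of an empty sequence
top green max() iterable argument is empty
top red max() iterable argument is empty
top ochre attempt to get argmax of an empty sequence
```

```bash
python3 - <<'E'
from h import *
S=dict(blue=[(72,60),(97,48),(169,102),(149,118)],green=[(108,250),(135,228),(222,268),(200,300)],ochre=[(273,190),(293,176),(353,208),(337,222)],red=[(46,366),(68,352),(121,425),(98,440)])
P=dict(blue=[(166,42),(192,38),(230,108),(208,122)],ochre=[(305,208),(325,199),(362,242),(343,255)],green=[(135,230),(160,213),(213,285),(190,300)],red=[(55,312),(78,304),(97,372),(75,382)])
for n,C,s,o in(("scene",S,2.85,(180,190)),("top",P,3.3,(170,180))):
    d=get(n)
    for b in C:
        q=cast(d,np.array(C[b])/s+o,H[b]); a=(q[0]+q[1])/2; e=(q[2]+q[3])/2; u=a-e
        print(n,b,"ctr",q.mean(0),"depth",np.hypot(*u),D[b],"ang",np.degrees(np.arctan2(u[1],u[0])),"thick",np.hypot(*(q[0]-q[1])),np.hypot(*(q[2]-q[3])),T[b])
E
```

```text
scene blue ctr [0.6052 0.1502] depth 0.1006314126593493 0.108 ang 2.64637468724577 thick 0.026303136956210154 0.025259738338857925 0.03
scene green ctr [0.4368 0.2379] depth 0.08498781422837406 0.095 ang 16.227631089578505 thick 0.029873131286028812 0.03463023161709025 0.034
scene ochre ctr [0.4311 0.0803] depth 0.06406700836854538 0.07 ang 12.877660490982077 thick 0.0242061901781214 0.021337351675340562 0.028
scene red ctr [0.3943 0.3515] depth 0.0763321454617161 0.082 ang -6.457533004091211 thick 0.019415438660941916 0.01946497734618591 0.026
top blue ctr [0.6024 0.1508] depth 0.10272153327785978 0.108 ang 1.5328878794894785 thick 0.0260827414354023 0.026657181221260925 0.03
top ochre ctr [0.4281 0.0819] depth 0.06298056320361381 0.07 ang 11.522971324918178 thick 0.022091011819911525 0.023471314815432732 0.028
top green ctr [0.4292 0.2419] depth 0.09396678572204266 0.095 ang 11.500457117884684 thick 0.029253101699841726 0.02571451484154315 0.034
top red ctr [0.3907 0.3515] depth 0.07493587933962256 0.082 ang -4.955080332181474 thick 0.021948189155727885 0.021261097544211655 0.026
```

Request:
drive_tool(
  rows=[
    [[0.031, -0.0316, -0.003], 0],
    [[0.031, -0.0316, -0.003], 0],
    [[0.031, -0.0316, -0.003], 0],
    [[0.031, -0.0316, -0.003], 0],
    [[0.031, -0.0316, -0.003], 0],
    [[0.031, -0.0316, -0.003], 0],
    [[0.031, -0.0316, -0.003], 0],
    [[0.031, -0.0316, -0.003], 0],
    [[0.031, -0.0316, -0.003], 0],
    [[0.031, -0.0316, -0.003], 0],
  ],
  jaw=0,
)

```text
t: 1.45
tool_pos: [0.373, -0.2282, 0.3344]
tool_rot: [3.12, 0.361, 0.001]
contact_force: [0.7, -0.4, 0.1]
opening: 0.0854
grip_force: 0.0
```

Request:
drive_tool(
  rows=[
    [[0.031, -0.0316, -0.003], 0],
    [[0.031, -0.0316, -0.003], 0],
    [[0.031, -0.0316, -0.003], 0],
    [[0.031, -0.0316, -0.003], 0],
    [[0.031, -0.0316, -0.003], 0],
    [[0.031, -0.0316, -0.003], 0],
    [[0.031, -0.0316, -0.003], 0],
    [[0.031, -0.0316, -0.003], 0],
    [[0.031, -0.0316, -0.003], 0.09],
    [[0.031, -0.0316, -0.003], 0.09],
  ],
)

```text
t: 2.45
tool_pos: [0.6058, 0.1485, 0.3642]
tool_rot: [3.141, 0.075, 0.001]
contact_force: [0.5, -0.3, 0.2]
opening: 0.0854
grip_force: 0.0
```

```bash
cat >>h.py <<'E'
def pose():
    from station import ctrl
    from scipy.spatial.transform import Rotation as R
    o=ctrl.get_obs(); M=R.from_rotvec(o["tool_rot"]).as_matrix(); return o,M,np.degrees(np.arctan2(M[1,0],M[0,0]))
def need(x,y,z,psi):
    "total tool-axis shift (axes as now) and turn to reach a TCP pose"
    o,M,p=pose(); s=M.T@(np.array([x,y,z])-o["tool_pos"]); print("t",round(o["t"],2),"tcp",o["tool_pos"],"psi %.2f"%p,"shift",s,"turn %.3f"%np.radians(p-psi),"F",o["contact_force"],"open %.4f"%o["opening"],"grip",o["grip_force"], "q6 %.2f"%o["q"][5])
E
python3 - <<'E'
from h import *
need(.605,.150,.36,2.5)
for n in("wrist","scene"):
    d=get(n); cv2.imwrite(f"pics/{n}1.png",d["image"])
E
```

```text
t 2.45 tcp [0.6058 0.1485 0.3642] psi 2.74 shift [-0.0008 -0.0016  0.0042] turn 0.004 F [ 0.5308 -0.3267  0.2347] open 0.0854 grip 0.0 q6 1.64
```

View pics/wrist1.png

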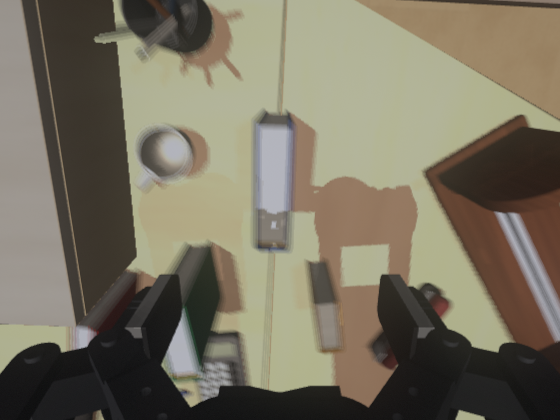

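View pics/scene1.png

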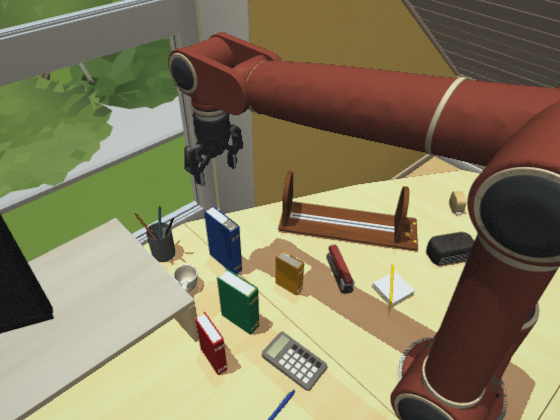

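The wrist view (slightly blurred by motion) shows blue's white top at about (255–293, 115–212), with its spine below. The scene view now shows the whole rack, from the front-left corner (~(279,230)) to the right end (~(417,246)). Next I measure both from sharp pictures.

```bash
python3 - <<'E'
from h import *
need(.605,.150,.36,2.5)
d=get("wrist"); im=d["image"]; cv2.imwrite("pics/wrist2.png",im)
hsv=cv2.cvtColor(cv2.GaussianBlur(im,(3,3),0),cv2.COLOR_BGR2HSV)
m=((hsv[...,1]<70)&(hsv[...,2]>130)).astype(np.uint8); r=np.zeros_like(m); r[95:255,240:305]=m[95:255,240:305]
print("blue wrist",*rect(d,r,.166))
s=get("scene"); cv2.imwrite("pics/scene2.png",s["image"])
a=cv2.resize(s["image"][165:260,270:430],None,fx=5,fy=5,interpolation=cv2.INTER_CUBIC); cv2.imwrite("pics/c3.png",a)
E
```

```text
t 2.55 tcp [0.6069 0.1502 0.3631] psi 3.09 shift [-0.0019  0.0001  0.0031] turn 0.010 F [-0.7932 -1.305  -0.1941] open 0.0853 grip 0.0 q6 1.64
blue wrist [0.6217 0.1575] 0.13108377685546874 0.04810580444335937 0.9566861391067505
```

View pics/wrist2.png

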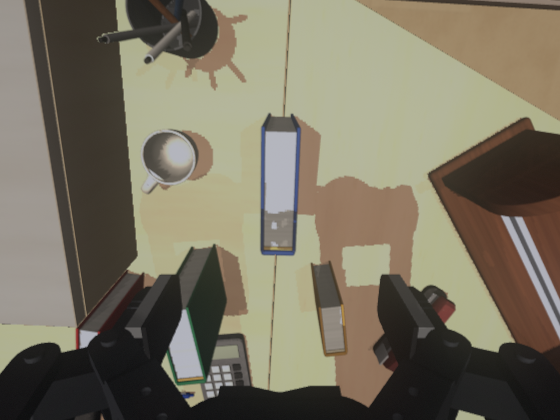

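View pics/c3.png

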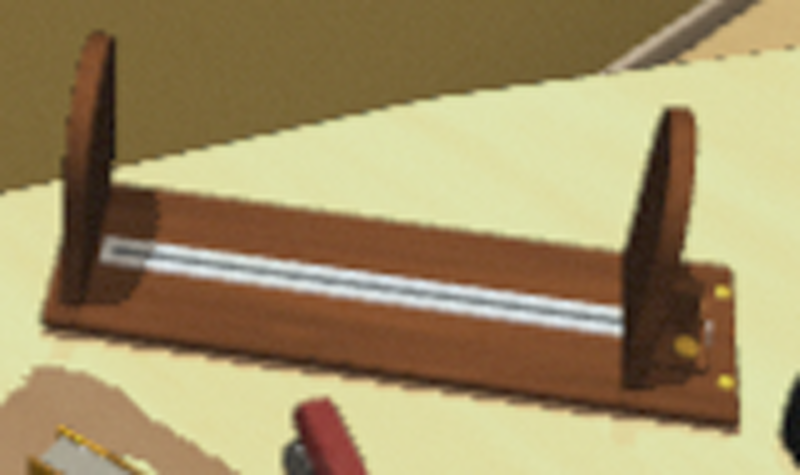

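The wrist view shows blue's top outline at (264,130), (298,128), (295,254) and (262,253), the rack's front-left corner at (430,177) and its back-left at (527,120). The crop shows the rack's base corners: FL (46,322), FR (738,424) and BR (733,268).

```bash
python3 - <<'E'
from h import *
w=get("wrist")
q=cast(w,[(264,130),(298,128),(295,254),(262,253)],.168); u=(q[0]+q[1]-q[2]-q[3])/2
print("blue",q.mean(0),np.hypot(*u),np.degrees(np.arctan2(u[1],u[0])),np.hypot(*(q[0]-q[1])),np.hypot(*(q[2]-q[3])))
print("ochre", cast(w,[(316,307),(338,306),(343,353),(322,353)],.106))
print("wrist FL,BL,Fpt",cast(w,[(430,177),(527,120),(522,348)],.016))
s=get("scene"); g=lambda p:np.array(p)/5+(270,165)
p=cast(s,[g((46,321)),g((738,424)),g((733,268)),g((115,184))],.016); print("scene FL FR BR B'",p, "len",np.hypot(*(p[0]-p[1])),"dep",np.hypot(*(p[1]-p[2])),"ang",np.degrees(np.arctan2(*(p[0]-p[1])[::-1])),np.degrees(np.arctan2(*(p[3]-p[2])[::-1])))
t=np.arctan2(*(p[0]-p[1])[::-1])
for t in(t,np.radians(36.3)):
  y=np.array([np.cos(t),np.sin(t)]); x=np.array([y[1],-y[0]])
  print("origin est FL",p[0]+.065*x-.189*y,"FR",p[1]+.065*x+.215*y,"BR",p[2]-.065*x+.215*y)
E
```

```text
blue [0.609  0.1461] 0.10368482570800158 1.917441570289574 0.02560550480444468 0.028028045140483848
ochre [[0.4629 0.0979]
 [0.4654 0.0737]
 [0.4016 0.0609]
 [0.4004 0.0855]]
wrist FL,BL,Fpt [[ 0.596  -0.0416]
 [ 0.6701 -0.1423]
 [ 0.345  -0.2283]]
scene FL FR BR B' [[ 0.593  -0.0356]
 [ 0.2724 -0.2681]
 [ 0.3482 -0.3745]
 [ 0.6532 -0.1507]] len 0.39600025411055356 dep 0.1306432234781223 ang 35.947878142544525 36.26680729704177
origin est FL [ 0.4781 -0.1992] FR [ 0.4846 -0.1945] BR [ 0.4841 -0.1957]
origin est FL [ 0.4792 -0.1999] FR [ 0.4842 -0.1932] BR [ 0.483  -0.1948]
```

Request:
drive_tool(
  rows=[
    [[0, 0.002, 0.04], 0.016],
    [[0, 0, 0.045], 0],
    [[0, 0, 0.045], 0],
    [[0, 0, 0.03], 0],
    [[0, 0, 0.006], 0],
    [[0, 0, 0], 0],
  ],
)

```text
t: 3.35
tool_pos: [0.6048, 0.1435, 0.1975]
tool_rot: [3.141, 0.053, -0.002]
contact_force: [0.2, -0.6, 1.3]
opening: 0.0855
grip_force: 0.0
```

Request:
drive_tool(
  rows=[
    [[0, 0, 0], 0],
    [[0, 0, 0], 0],
    [[0, 0, 0], 0],
    [[0, 0, 0], 0],
    [[0, 0, 0], 0],
    [[0, 0, 0], 0],
  ],
  jaw=1,
  grip_force=35,
)

```text
t: 3.95
tool_pos: [0.6062, 0.1451, 0.1998]
tool_rot: [-3.14, -0.055, -0.005]
contact_force: [-0.5, 3.3, 4.5]
opening: 0.0297
grip_force: 35.0
```

```bash
cat >>h.py <<'E'
O=np.array([.482,-.200]); TH=36.1
def rack(x,y,o=O,th=TH):
    t=np.radians(th); return o+x*np.array([np.sin(t),-np.cos(t)])+y*np.array([np.cos(t),np.sin(t)])
E
python3 - <<'E'
from h import *
need(*rack(-.011,.125),.3,-53.9); print(rack(-.011,.125))
E
```

```text
t 3.95 tcp [0.6062 0.1451 0.1998] psi 2.00 shift [-0.0385  0.2612 -0.1007] turn 0.976 F [-0.4642  3.3229  4.5181] open 0.0297 grip 35.043413043022156 q6 1.65
[ 0.5765 -0.1175]
```

Request:
drive_tool(
  rows=[
    [[0, 0, -0.03], 0],
    [[0, 0, -0.03], 0.122],
    [[0, 0, -0.03], 0.122],
    [[0, 0, -0.03], 0.122],
    [[0, 0, -0.03], 0.122],
    [[0, 0, -0.03], 0.122],
    [[0, 0, -0.02], 0.122],
    [[0, 0, 0], 0.122],
    [[0, 0, 0], 0.122],
    [[0, 0, 0], 0],
  ],
)

```text
t: 4.95
tool_pos: [0.605, 0.1442, 0.3964]
tool_rot: [2.798, -1.423, -0.003]
contact_force: [-0.4, 0.3, -3.0]
opening: 0.0297
grip_force: 35.8
```

```bash
python3 - <<'E'
from h import *
need(*rack(-.011,.125),.4,-53.9)
E
```

```text
t 4.95 tcp [0.605  0.1442 0.3964] psi -53.92 shift [ 0.1947  0.1772 -0.0033] turn -0.000 F [-0.3965  0.3145 -3.0259] open 0.0297 grip 35.795443654060364 q6 2.63
```

Request:
drive_tool(
  rows=[
    [[0.03, 0.027, 0], 0],
    [[0.033, 0.03, 0], 0],
    [[0.033, 0.03, 0], 0],
    [[0.033, 0.03, 0], 0],
    [[0.033, 0.03, 0], 0],
    [[0.033, 0.03, 0], 0],
    [[0, 0, 0], 0],
    [[0, 0, 0], 0],
  ],
)

```text
t: 5.75
tool_pos: [0.5767, -0.1183, 0.3967]
tool_rot: [2.8, -1.425, -0.004]
contact_force: [0.5, 1.0, -2.2]
opening: 0.0297
grip_force: 36.4
```

```bash
python3 - <<'E'
from h import *
need(*rack(-.011,.125),.4,-53.9)
w=get("wrist");s=get("scene")
np.savez("w3.npz",**w);np.savez("s3.npz",**s)
o=np.zeros((420,800,3),np.uint8); o[:,:560]=w["image"]; c=cv2.resize(s["image"][60:270,270:390],None,fx=2,fy=2); o[:,560:]=c; cv2.imwrite("pics/c4.png",o)
E
```

```text
t 5.75 tcp [ 0.5767 -0.1183  0.3967] psi -53.94 shift [-0.0008 -0.0004 -0.0033] turn -0.001 F [ 0.5024  0.9822 -2.2374] open 0.0297 grip 36.40902042388916 q6 2.18
```

View pics/c4.png

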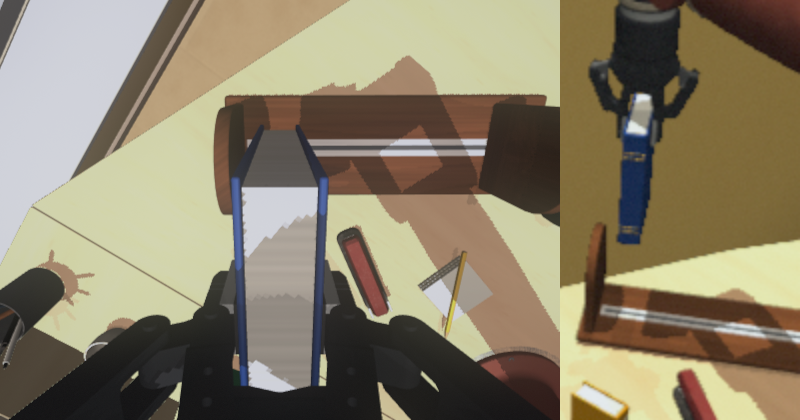

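The wrist view shows the rack's back edge level at row 96, its front edge at about row 194 and its left-back corner at (226,97). The held book's page end is at (233,180)–(327,180) on top and (262,128)–(297,127) at the foot.

```bash
python3 - <<'E'
from h import *
w=np.load("w3.npz"); t=np.radians(TH); A=np.array([[np.sin(t),-np.cos(t)],[np.cos(t),np.sin(t)]])
im=w["image"]; L=cv2.cvtColor(im,cv2.COLOR_BGR2GRAY).astype(float)
def edge(c,r0,r1): 
    g=np.abs(np.gradient(L[r0:r1,c-2:c+3].mean(1))); k=np.argmax(g); return r0+k
cols=[350,365,400,440,470]; print([ (c,edge(c,85,110),edge(c,180,205)) for c in cols])
rf=lambda P:(P-O)@A.T
print("back",rf(cast(w,[(c,edge(c,85,110)) for c in cols],.016)))
print("front top",rf(cast(w,[(c,edge(c,180,205)) for c in cols],.016)))
print("BL",rf(cast(w,[(226,97)],.016)),"rail",rf(cast(w,[(340,147),(470,147)],.016)))
print("bookend foot front corner",rf(cast(w,[(481,188)],.016)))
print("book page top",rf(cast(w,[(233,180),(327,180)],.365)),"bottom",rf(cast(w,[(262,128),(297,127)],.197)))
E
```

```text
[(350, np.int64(95), np.int64(194)), (365, np.int64(95), np.int64(194)), (400, np.int64(95), np.int64(194)), (440, np.int64(94), np.int64(194)), (470, np.int64(94), np.int64(194))]
back [[ 0.0671  0.036 ]
 [ 0.0671  0.0174]
 [ 0.067  -0.026 ]
 [ 0.0681 -0.0756]
 [ 0.0681 -0.1129]]
front top [[-0.061   0.0278]
 [-0.061   0.0074]
 [-0.0611 -0.0403]
 [-0.0612 -0.0948]
 [-0.0613 -0.1357]]
BL [[0.065  0.1899]] rail [[ 0.0028  0.0449]
 [ 0.0025 -0.1244]]
bookend foot front corner [[-0.0529 -0.1491]]
book page top [[0.0477 0.1389]
 [0.0477 0.1107]] bottom [[0.0458 0.1376]
 [0.0465 0.1109]]
```

Request:
drive_tool(
  rows=[
    [[-0.001, 0, 0.03], 0],
    [[0, 0, 0.045], 0],
    [[0, 0, 0.045], 0],
    [[0, 0, 0.035], 0],
    [[0, 0, 0.015], 0],
    [[0, 0, 0.005], 0],
    [[0, 0, 0], 0],
    [[0, 0, 0], 0],
  ],
)

```text
t: 6.65
tool_pos: [0.5779, -0.1167, 0.2257]
tool_rot: [-2.8, 1.423, -0.007]
contact_force: [0.4, -0.1, -3.2]
opening: 0.0297
grip_force: 36.4
```

Request:
drive_tool(
  rows=[
    [[0, 0, 0.002], 0],
    [[0, 0, 0.002], 0],
    [[0, 0, 0.001], 0],
    [[0, 0, 0], 0],
  ],
)

```text
t: 7.05
tool_pos: [0.5765, -0.1167, 0.2179]
tool_rot: [2.8, -1.425, 0.0]
contact_force: [-1.0, -0.1, -3.3]
opening: 0.0294
grip_force: 36.5
```

Request:
drive_tool(
  rows=[
    [[0, 0, 0.001], 0],
    [[0, 0, 0.001], 0],
    [[0, 0, 0], 0],
  ],
)

```text
t: 7.35
tool_pos: [0.5766, -0.1167, 0.2161]
tool_rot: [2.8, -1.425, 0.0]
contact_force: [-0.1, 0.4, -2.0]
opening: 0.03
grip_force: 36.6
```

Request:
drive_tool(
  rows=[
    [[0, 0, 0.001], 0],
    [[0, 0, 0.001], 0],
    [[0, 0, 0], 0],
  ],
)

```text
t: 7.65
tool_pos: [0.5769, -0.1169, 0.216]
tool_rot: [2.8, -1.424, 0.002]
contact_force: [-2.3, -0.0, 6.3]
opening: 0.0297
grip_force: 37.7
```

Request:
drive_tool(
  rows=[
    [[0, 0, 0], 0],
    [[0, 0, 0], 0],
    [[0, 0, 0], 0],
    [[0, 0, -0.02], 0],
    [[0, 0, -0.04], 0],
    [[0, 0, -0.045], 0],
    [[0, 0, -0.04], 0],
  ],
  jaw=0.45,
)

```text
t: 8.35
tool_pos: [0.5765, -0.1165, 0.3606]
tool_rot: [-2.8, 1.424, -0.001]
contact_force: [0.3, -0.7, -0.1]
opening: 0.0473
grip_force: 0.0
```

Request:
drive_tool(
  rows=[
    [[-0.046, -0.0118, 0], 0],
    [[-0.046, -0.0118, 0], 0],
    [[-0.046, -0.0118, 0], 0],
    [[-0.046, -0.0118, 0], 0],
    [[-0.046, -0.0118, 0], 0],
    [[-0.046, -0.0118, 0], 0],
    [[-0.046, -0.0118, 0], 0],
    [[-0.046, -0.0118, 0], 0],
  ],
  jaw=0,
)

```text
t: 9.15
tool_pos: [0.435, 0.2381, 0.3589]
tool_rot: [-2.8, 1.424, -0.001]
contact_force: [-0.1, 0.3, -0.4]
opening: 0.0854
grip_force: 0.0
```

Request:
drive_tool(
  rows=[
    [[0, 0, 0], -0.143],
    [[0, 0, 0], -0.143],
    [[0, 0, 0], -0.143],
    [[0, 0, 0], -0.143],
    [[0, 0, 0], -0.143],
    [[0, 0, 0], -0.143],
    [[0, 0, 0], -0.143],
    [[0, 0, 0], -0.143],
    [[0, 0, 0], 0],
    [[0, 0, 0], 0],
  ],
)

```text
t: 10.15
tool_pos: [0.4361, 0.2365, 0.3588]
tool_rot: [-3.126, -0.313, 0.0]
contact_force: [-0.3, -0.5, 0.2]
opening: 0.0856
grip_force: 0.0
```

```bash
python3 - <<'E'
from h import *
need(.434,.241,.36,12)
w=get("wrist");s=get("scene")
np.savez("w4.npz",**w);np.savez("s4.npz",**s)
o=np.zeros((420,800,3),np.uint8); o[:,:560]=w["image"]; c=cv2.resize(s["image"][160:260,270:350],None,fx=3,fy=3); o[:300,560:]=c; cv2.imwrite("pics/c5.png",o)
E
```

```text
t 10.15 tcp [0.4361 0.2365 0.3588] psi 11.45 shift [-0.0012 -0.0048 -0.0012] turn -0.010 F [-0.3041 -0.5377  0.2044] open 0.0856 grip 0.0 q6 1.72
```

View pics/c5.png

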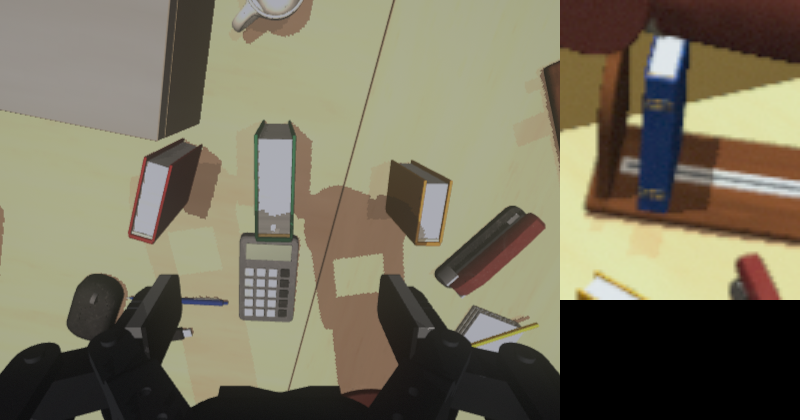

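Blue stands upright in the rack. In the wrist view green's top is at (255,137), (295,135), (294,239), (255,238); red's is at (144,157), (173,165), (152,243), (129,236); ochre's is at (424,178), (452,182), (441,245), (416,241).

```bash
python3 - <<'E'
from h import *
w=np.load("w4.npz")
C=dict(green=[(255,137),(295,135),(294,239),(255,238)],red=[(144,157),(173,165),(152,243),(129,236)],ochre=[(424,178),(452,182),(441,245),(416,241)])
for b in C:
    q=cast(w,C[b],H[b]); u=(q[0]+q[1]-q[2]-q[3])/2
    print(b,q.mean(0),np.hypot(*u),D[b],"ang",np.degrees(np.arctan2(u[1],u[0])),np.hypot(*(q[0]-q[1])),np.hypot(*(q[2]-q[3])),T[b])
s=np.load("s4.npz"); t=np.radians(TH); A=np.array([[np.sin(t),-np.cos(t)],[np.cos(t),np.sin(t)]]); rf=lambda P:(P-O)@A.T
g=lambda p:(270+(p[0]-560)/3,160+p[1]/3)
print("blue spine foot",rf(cast(s,[g((639,208)),g((668,212))],.016)),"front edge",rf(cast(s,[g((586,208)),g((700,228)),g((790,241))],.016)))
need(.436,.2395,.176,12)
E
```

```text
green [0.439 0.24 ] 0.08949231592192491 0.095 ang 10.92083780924267 0.03208124380444395 0.03450091874055725 0.034
red [0.3996 0.3492] 0.0794068355673633 0.082 ang -7.34116207401267 0.02565335592889001 0.022080859915985233 0.026
ochre [0.4353 0.0796] 0.06626479755549601 0.07 ang 11.504994102824742 0.027778634798705536 0.026578761047241037 0.028
blue spine foot [[-0.0577  0.1373]
 [-0.0574  0.1087]] front edge [[-0.0683  0.188 ]
 [-0.0726  0.0754]
 [-0.0723 -0.011 ]]
t 10.25 tcp [0.4361 0.2365 0.3589] psi 11.51 shift [ 0.0005 -0.003   0.1829] turn -0.009 F [-0.4035 -0.0928 -0.3872] open 0.0856 grip 0.0 q6 1.72
```

Request:
drive_tool(
  rows=[
    [[0.0025, -0.003, 0.04], 0],
    [[0, 0, 0.045], 0],
    [[0, 0, 0.045], 0],
    [[0, 0, 0.035], 0],
    [[0, 0, 0.015], 0],
    [[0, 0, 0.002], 0],
    [[0, 0, 0], 0],
  ],
)

```text
t: 10.95
tool_pos: [0.4388, 0.2402, 0.1783]
tool_rot: [-3.125, -0.317, -0.003]
contact_force: [-0.8, -0.1, 0.3]
opening: 0.085
grip_force: 0.0
```

Request:
drive_tool(
  rows=[
    [[0, 0, 0], 0],
    [[0, 0, 0], 0],
    [[0, 0, 0], 0],
    [[0, 0, 0], 0],
    [[0, 0, 0], 0],
    [[0, 0, 0], 0],
  ],
  jaw=1,
)

```text
t: 11.55
tool_pos: [0.4386, 0.2403, 0.1782]
tool_rot: [-3.124, -0.318, -0.003]
contact_force: [0.1, 1.5, 6.2]
opening: 0.0337
grip_force: 36.1
```

```bash
python3 - <<'E'
from h import *
need(*rack(-.0175,.068),.38,-53.9)
E
```

```text
t 11.55 tcp [0.4386 0.2403 0.1782] psi 11.62 shift [ 0.0089  0.3958 -0.2021] turn 1.144 F [0.1114 1.4902 6.1612] open 0.0337 grip 36.118263602256775 q6 1.72
```

Request:
drive_tool(
  rows=[
    [[0, 0, -0.03], 0],
    [[0, 0, -0.03], 0.143],
    [[0, 0, -0.03], 0.143],
    [[0, 0, -0.03], 0.143],
    [[0, 0, -0.03], 0.143],
    [[0, 0, -0.03], 0.143],
    [[0, 0, -0.02], 0.143],
    [[0, 0, 0], 0.143],
    [[0, 0, 0], 0.143],
  ],
)

```text
t: 12.45
tool_pos: [0.4379, 0.2397, 0.3767]
tool_rot: [2.795, -1.433, 0.0]
contact_force: [0.2, 0.1, -2.4]
opening: 0.0336
grip_force: 35.5
```

Request:
drive_tool(
  rows=[
    [[0.04, 0.0173, 0], 0],
    [[0.0405, 0.0173, 0], 0],
    [[0.0405, 0.0173, 0], 0],
    [[0.0405, 0.0173, 0], 0],
    [[0.0405, 0.0173, 0], 0],
    [[0.0405, 0.0173, 0], 0],
    [[0.0405, 0.0173, 0], 0],
    [[0.0405, 0.0173, 0], 0],
    [[0.04, 0.0173, 0], 0],
    [[0, 0, 0], 0],
  ],
)

```text
t: 13.45
tool_pos: [0.526, -0.1498, 0.3748]
tool_rot: [2.794, -1.432, -0.004]
contact_force: [-0.6, 1.0, -3.1]
opening: 0.0338
grip_force: 35.6
```

```bash
python3 - <<'E'
from h import *
need(*rack(-.0175,.068),.378,-53.9)
get("wrist");w=get("wrist");s=get("scene")
np.savez("w5.npz",**w);np.savez("s5.npz",**s)
o=np.zeros((420,800,3),np.uint8); o[:,:560]=w["image"]; c=cv2.resize(s["image"][160:260,270:350],None,fx=3,fy=3); o[:300,560:]=c; cv2.imwrite("pics/c6.png",o)
E
```

```text
t 13.45 tcp [ 0.526  -0.1498  0.3748] psi -54.26 shift [-0.0029 -0.0029 -0.0032] turn -0.006 F [-0.6114  0.9989 -3.0651] open 0.0338 grip 35.56171417236328 q6 2.10
```

View pics/c6.png

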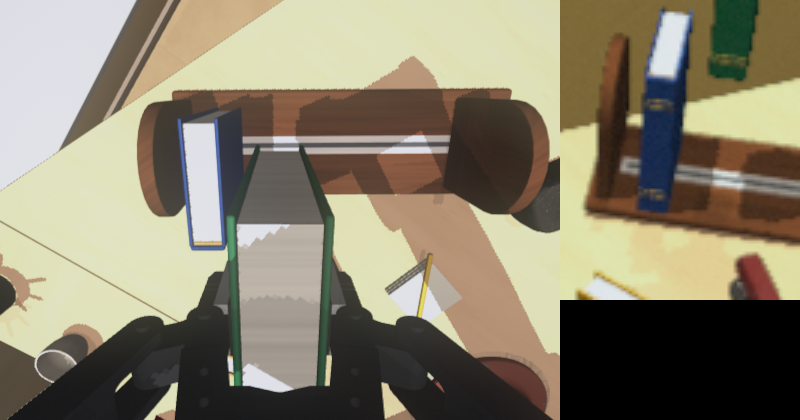

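In the wrist view blue stands at the left, with its top spine corners at (190,249) and (225,248). The base's front edge is at row ~193, and green's page end is at (228,217)–(333,217) on top and (258,148)–(302,148) at the foot.

```bash
python3 - <<'E'
from h import *
w=np.load("w5.npz"); t=np.radians(TH); A=np.array([[np.sin(t),-np.cos(t)],[np.cos(t),np.sin(t)]])
L=cv2.cvtColor(w["image"],cv2.COLOR_BGR2GRAY).astype(float); rf=lambda P:(P-O)@A.T
def edge(c,r0,r1): 
    g=np.abs(np.gradient(L[r0:r1,c-2:c+3].mean(1))); return r0+np.argmax(g)
cols=[350,370,400,430]
for z,r in((.016,(80,100)),(.016,(182,202)),(0,(182,202))): print(rf(cast(w,[(c,edge(c,*r)) for c in cols],z)))
print("blue spine top",rf(cast(w,[(190,249),(225,248)],.184)),"blue page top",rf(cast(w,[(179,120),(217,120)],.184)))
print("green page top",rf(cast(w,[(228,217),(333,217)],.345)),"bot",rf(cast(w,[(258,148),(302,148)],.197)))
print("cam",rf((-w["R"].T@w["t"])[None,:2]))
E
```

```text
[[ 0.0671 -0.0183]
 [ 0.067  -0.0418]
 [ 0.0668 -0.0771]
 [ 0.0677 -0.1123]]
[[-0.0615 -0.0262]
 [-0.0617 -0.0521]
 [-0.062  -0.091 ]
 [-0.0608 -0.1297]]
[[-0.0663 -0.0296]
 [-0.0665 -0.0565]
 [-0.0668 -0.0969]
 [-0.0656 -0.1371]]
blue spine top [[-0.0577  0.1401]
 [-0.057   0.1111]] blue page top [[0.0463 0.139 ]
 [0.0461 0.1112]]
green page top [[0.0303 0.0821]
 [0.0301 0.05  ]] bot [[0.0276 0.081 ]
 [0.0274 0.0495]]
cam [[0.0672 0.0667]]
```

Request:
drive_tool(
  rows=[
    [[0, -0.002, 0.03], 0],
    [[0, 0, 0.045], 0],
    [[0, 0, 0.045], 0],
    [[0, 0, 0.035], 0],
    [[0, 0, 0.015], 0],
    [[0, 0, 0.005], 0],
    [[0, 0, 0.002], 0],
    [[0, 0, 0], 0],
    [[0, 0, 0], 0],
  ],
)

```text
t: 14.5
tool_pos: [0.5332, -0.143, 0.213]
tool_rot: [-2.797, 1.416, -0.024]
contact_force: [-14.0, 9.9, 39.6]
opening: 0.0334
grip_force: 53.8
```

Request:
drive_tool(
  rows=[
    [[0, 0, 0.001], 0],
    [[0, 0, 0.001], 0],
    [[0, 0, 0], 0],
  ],
)

```text
t: 14.8
tool_pos: [0.5341, -0.143, 0.2131]
tool_rot: [-2.796, 1.415, -0.028]
contact_force: [-14.7, 11.7, 45.6]
opening: 0.0335
grip_force: 55.1
```

Request:
drive_tool(
  rows=[
    [[0, 0, 0.001], 0],
    [[0, 0, 0.001], 0],
    [[0, 0, 0], 0],
  ],
)

```text
t: 15.1
tool_pos: [0.5352, -0.1431, 0.2132]
tool_rot: [-2.795, 1.414, -0.033]
contact_force: [-16.5, 11.8, 52.6]
opening: 0.0337
grip_force: 56.0
```

Request:
drive_tool(
  rows=[
    [[0, 0, -0.02], 0],
    [[0, 0, -0.02], 0],
    [[0, 0, 0], 0],
    [[0, 0, 0], 0],
  ],
)

```text
t: 15.5
tool_pos: [0.5278, -0.1435, 0.236]
tool_rot: [-2.801, 1.422, -0.001]
contact_force: [-0.1, 0.4, -2.2]
opening: 0.0335
grip_force: 39.5
```

```bash
python3 - <<'E'
from h import *
need(*rack(-.0175,.068),.23,-53.9)
get("wrist");w=get("wrist");s=get("scene");p=get("top")
np.savez("w6.npz",**w);np.savez("s6.npz",**s)
o=np.zeros((600,800,3),np.uint8); o[:420,:500]=w["image"][:,:500]; c=cv2.resize(s["image"][140:260,275:375],None,fx=3,fy=3); o[:360,500:]=c; o[360:,500:]=cv2.resize(p["image"][170:250,280:380],None,fx=3,fy=3); cv2.imwrite("pics/c7.png",o)
E
```

```text
t 15.5 tcp [ 0.5278 -0.1435  0.236 ] psi -53.85 shift [0.0012 0.0023 0.006 ] turn 0.001 F [-0.0549  0.4359 -2.1774] open 0.0335 grip 39.51743245124817 q6 2.11
```

View pics/c7.png

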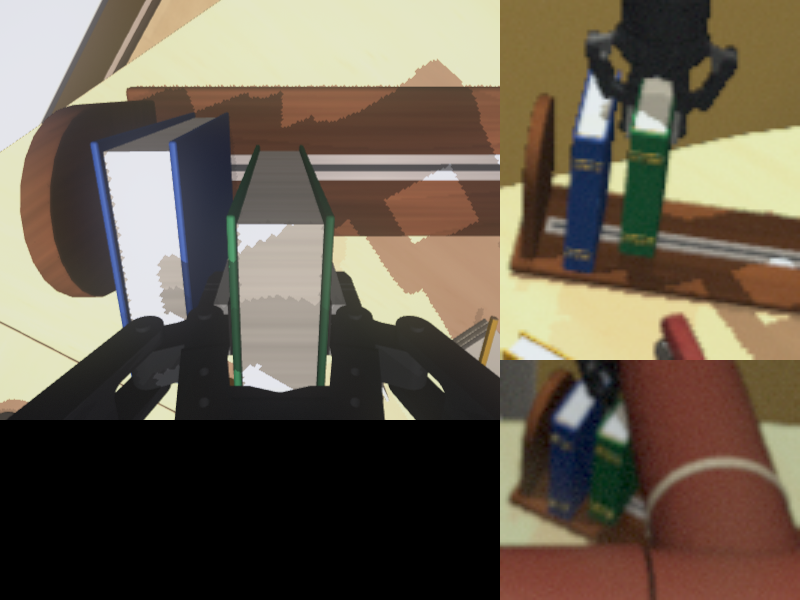

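The gripper's linkage, at lateral offsets of about 41 mm, hit blue's top. Green therefore needs a wider gap. In this view the front edge is at row ~236 and blue's top corners are about (92,148) and (173,148). I'll recheck both.

```bash
cat >>h.py <<'E'
def rf(P,o=O,th=TH):
    t=np.radians(th); return (np.atleast_2d(P)-o)@np.array([[np.sin(t),-np.cos(t)],[np.cos(t),np.sin(t)]]).T
def edges(w,cols,r,z):
    L=cv2.cvtColor(w["image"],cv2.COLOR_BGR2GRAY).astype(float); out=[]
    for c in cols:
        g=np.abs(np.gradient(cv2.GaussianBlur(L,(1,3),0)[r[0]:r[1],c-2:c+3].mean(1))); out.append((c,r[0]+np.argmax(g)))
    return rf(cast(w,out,z))
E
python3 - <<'E'
from h import *
w=np.load("w6.npz")
print("back",edges(w,[300,380,450,490],(78,98),.016),"front",edges(w,[360,380,470,490],(222,250),.016))
print("blue page top",rf(cast(w,[(92,147),(173,145)],.184)),"page bot",rf(cast(w,[(140,130)],.1)),"green page",rf(cast(w,[(228,217),(333,217)],.206)))
o,M,p=pose(); print("tcp",rf(o["tool_pos"][:2]),o["tool_pos"][2],p)
E
```

```text
back [[ 0.0675  0.0534]
 [ 0.0675 -0.0096]
 [ 0.0675 -0.0648]
 [ 0.0675 -0.0964]] front [[-0.0609 -0.0035]
 [-0.0609 -0.0217]
 [-0.061  -0.1035]
 [-0.0611 -0.1217]]
blue page top [[0.0459 0.1351]
 [0.0466 0.107 ]] page bot [[0.0426 0.1507]] green page [[0.0282 0.0859]
 [0.0281 0.0541]]
tcp [[-0.0188  0.0694]] 0.23399437342848164 -53.91319705483956
```

```bash
python3 - <<'E'
from h import *
for f in("s4.npz","s6.npz"):
    s=np.load(f); im=s["image"]
    for c in(299,301,303,325,340):
        print(f,c,[tuple(int(v) for v in im[r,c]) for r in range(222,246)] if c in(301,) else [int(im[r,c].sum()) for r in range(222,252)])
    # predicted rows
    for y in(.125,.05,.02):
        print(y,proj(s,[np.r_[rack(-.062,y),.016],np.r_[rack(-.062,y),0]]).round(1).tolist())
E
```

```text
s4.npz 299 [128, 219, 173, 143, 134, 138, 136, 157, 190, 179, 159, 166, 312, 534, 577, 578, 575, 577, 581, 580, 582, 583, 588, 596, 612, 624, 619, 624, 624, 625]
s4.npz 301 [(75, 38, 22), (70, 93, 106), (60, 64, 69), (57, 64, 69), (73, 52, 50), (74, 40, 24), (70, 37, 18), (75, 43, 24), (56, 42, 43), (44, 62, 97), (32, 52, 83), (31, 48, 70), (74, 103, 127), (134, 188, 212), (150, 208, 224), (149, 207, 225), (148, 205, 224), (148, 205, 224), (148, 206, 225), (150, 207, 225), (149, 209, 225), (150, 208, 225), (150, 208, 225), (150, 207, 224)]
s4.npz 303 [147, 230, 171, 264, 201, 139, 147, 133, 137, 210, 178, 118, 261, 528, 578, 585, 584, 579, 572, 590, 599, 605, 600, 609, 610, 613, 611, 620, 620, 621]
s4.npz 325 [451, 268, 268, 257, 252, 236, 231, 234, 256, 244, 237, 235, 226, 189, 140, 244, 324, 562, 609, 608, 610, 609, 608, 605, 606, 601, 603, 607, 609, 607]
s4.npz 340 [558, 666, 494, 301, 267, 264, 265, 243, 237, 237, 243, 239, 239, 235, 242, 209, 156, 167, 311, 538, 603, 614, 615, 608, 608, 610, 609, 607, 573, 565]
0.125 [[300.2, 231.0], [300.0, 234.8]]
0.05 [[325.8, 234.7], [325.4,
[... 494 characters left out ...]
55, 213, 230), (156, 215, 230), (156, 215, 230), (156, 215, 230), (158, 216, 231), (156, 216, 230)]
s6.npz 303 [152, 210, 186, 300, 221, 136, 148, 151, 136, 217, 192, 126, 278, 552, 602, 607, 601, 598, 597, 595, 603, 600, 601, 599, 600, 606, 607, 610, 613, 611]
s6.npz 325 [133, 115, 138, 133, 134, 132, 134, 141, 144, 149, 130, 133, 144, 138, 124, 250, 341, 555, 603, 603, 604, 603, 602, 604, 600, 597, 599, 599, 603, 601]
s6.npz 340 [369, 451, 319, 191, 174, 180, 174, 159, 161, 153, 154, 228, 247, 247, 244, 214, 143, 169, 319, 560, 599, 604, 616, 619, 619, 619, 620, 625, 591, 590]
0.125 [[300.2, 231.0], [300.0, 234.8]]
0.05 [[325.8, 234.7], [325.4, 238.6]]
0.02 [[336.2, 236.2], [335.6, 240.1]]
```

Request:
drive_tool(
  rows=[
    [[0.002, 0.017, 0], 0],
    [[0, 0, 0], 0],
    [[0, 0, 0.015], 0],
    [[0, 0, 0.008], 0],
    [[0, 0, 0], 0],
  ],
)

```text
t: 16.2
tool_pos: [0.514, -0.1555, 0.21]
tool_rot: [2.8, -1.425, -0.008]
contact_force: [-1.0, -0.0, -3.1]
opening: 0.0334
grip_force: 39.3
```

Request:
drive_tool(
  rows=[
    [[0, 0, 0.006], 0],
    [[0, 0, 0.004], 0],
    [[0, 0, 0], 0],
  ],
)

```text
t: 16.5
tool_pos: [0.515, -0.1558, 0.2021]
tool_rot: [2.8, -1.424, -0.002]
contact_force: [-0.0, 0.4, -2.2]
opening: 0.0334
grip_force: 39.4
```

Request:
drive_tool(
  rows=[
    [[0, 0, 0.003], 0],
    [[0, 0, 0.002], 0],
    [[0, 0, 0.001], 0],
    [[0, 0, 0], 0],
  ],
)

```text
t: 16.9
tool_pos: [0.5152, -0.156, 0.1968]
tool_rot: [-2.8, 1.424, 0.0]
contact_force: [-0.1, -0.2, -2.2]
opening: 0.0335
grip_force: 39.4
```

Request:
drive_tool(
  rows=[
    [[0, 0, 0.001], 0],
    [[0, 0, 0.001], 0],
    [[0, 0, 0], 0],
  ],
)

```text
t: 17.2
tool_pos: [0.5152, -0.156, 0.1948]
tool_rot: [2.8, -1.424, -0.0]
contact_force: [-0.1, -0.1, -2.2]
opening: 0.0336
grip_force: 39.4
```

Request:
drive_tool(
  rows=[
    [[0, 0, 0.001], 0],
    [[0, 0, 0.001], 0],
    [[0, 0, 0], 0],
  ],
)

```text
t: 17.5
tool_pos: [0.5155, -0.1561, 0.1942]
tool_rot: [2.8, -1.424, 0.001]
contact_force: [-2.7, 2.3, 4.6]
opening: 0.0335
grip_force: 40.1
```

```bash
python3 - <<'E'
from h import *
need(.399,.350,.16,-7)
get("wrist");w=get("wrist"); cv2.imwrite("pics/w7.png",w["image"]);np.savez("w7.npz",**w)
print("front",edges(w,[390,420,450],(225,400),.016))
o,M,p=pose();print("tcp",rf(o["tool_pos"][:2]))
E
```

```text
t 17.5 tcp [ 0.5155 -0.1561  0.1942] psi -53.92 shift [-0.4777 -0.2039  0.034 ] turn -0.819 F [-2.6724  2.2983  4.6498] open 0.0335 grip 40.133217573165894 q6 2.08
front [[-0.1213 -0.0414]
 [-0.0605 -0.0592]
 [-0.0606 -0.0832]]
tcp [[-0.0157  0.0529]]
```

Request:
drive_tool(
  rows=[
    [[0, 0, 0], 0],
    [[0, 0, 0], 0],
    [[0, 0, 0], 0],
    [[0, 0, -0.02], 0],
    [[0, 0, -0.04], 0],
    [[0, 0, -0.045], 0],
    [[0, 0, -0.045], 0],
    [[0, 0, 0], 0],
  ],
  jaw=0.5,
)

```text
t: 18.4
tool_pos: [0.5175, -0.1571, 0.3516]
tool_rot: [-2.8, 1.424, -0.023]
contact_force: [1.1, -0.2, 0.7]
opening: 0.0427
grip_force: 0.0
```

```bash
python3 - <<'E'
from h import *
need(.399,.350,.34,-7)
s=np.load("s4.npz"); c=cast(s,[(195.8,340.2)],0)[0]; print("box corner",c)
for z in(.05,.08,.1,.12,.14,.16): print(z,proj(s,[np.r_[c,z]]))
w=np.load("w4.npz")
for z in (0,.1,.12,.14): print(z,cast(w,[(160,138),(201,124)],z).tolist())
E
```

```text
t 18.4 tcp [ 0.5175 -0.1571  0.3516] psi -53.93 shift [-0.4797 -0.2027  0.007 ] turn -0.819 F [ 1.1225 -0.2134  0.7319] open 0.0427 grip 0.0 q6 2.08
box corner [0.4643 0.3529]
0.05 [[193.3492 328.336 ]]
0.08 [[191.7987 320.8303]]
0.1 [[190.7294 315.654 ]]
0.12 [[189.6302 310.333 ]]
0.14 [[188.4999 304.8611]]
0.16 [[187.337  299.2318]]
0 [[0.4341380040522679, 0.38404042084390333], [0.46074365507246173, 0.3369078543218254]]
0.1 [[0.4537420971986414, 0.35329338111924224], [0.47413372757138383, 0.3171691053288315]]
0.12 [[0.45766291582791613, 0.34714397317431006], [0.4768117420711682, 0.3132213555302327]]
0.14 [[0.4615837344571908, 0.3409945652293778], [0.47948975657095266, 0.309273605731634]]
```

Request:
drive_tool(
  rows=[
    [[-0.048, -0.0, 0], 0],
    [[-0.048, 0, 0], 0],
    [[-0.043, -0.0225, 0], 0],
    [[-0.043, -0.0225, 0], 0],
    [[-0.043, -0.0225, 0], 0],
    [[-0.043, -0.0225, 0], 0],
    [[-0.043, -0.0225, 0], 0],
    [[-0.043, -0.0225, 0], 0],
    [[-0.043, -0.0225, 0], 0],
    [[-0.043, -0.0225, 0], 0],
  ],
  jaw=0,
)

```text
t: 19.4
tool_pos: [0.4008, 0.3076, 0.3424]
tool_rot: [-2.8, 1.424, -0.0]
contact_force: [0.8, 0.5, -0.1]
opening: 0.0855
grip_force: 0.0
```

Request:
drive_tool(
  rows=[
    [[-0.04, -0.0227, 0], 0],
    [[0, 0, 0], -0.1365],
    [[0, 0, 0], -0.1365],
    [[0, 0, 0], -0.1365],
    [[0, 0, 0], -0.1365],
    [[0, 0, 0], -0.1365],
    [[0, 0, 0], -0.1365],
    [[0, 0, 0], 0],
    [[0, 0, 0], 0],
  ],
)

```text
t: 20.3
tool_pos: [0.3964, 0.3512, 0.3424]
tool_rot: [3.135, -0.196, -0.001]
contact_force: [-0.1, 0.2, 1.3]
opening: 0.0855
grip_force: 0.0
```

```bash
python3 - <<'E'
from h import *
need(.399,.350,.157,-7)
w=get("wrist"); np.savez("w8.npz",**w); im=w["image"]
hsv=cv2.cvtColor(cv2.GaussianBlur(im,(3,3),0),cv2.COLOR_BGR2HSV).astype(int); h,s,v=hsv[...,0],hsv[...,1],hsv[...,2]
red=(((h>168)|(h<6))&(s>120)); red[300:]=0; red[:,:180]=0; red[:,380:]=0
ys,xs=np.nonzero(red); print("red px",xs.min(),xs.max(),ys.min(),ys.max(),red.sum())
m=((s<60)&(v>110)); m[:int(ys.min())]=0; m[int(ys.max()):]=0; m[:,:xs.min()]=0; m[:,xs.max():]=0
print("white",*rect(w,m.astype(np.uint8),.126))
print("red hull on top plane",*rect(w,red.astype(np.uint8),.128))
E
```

```text
t 20.3 tcp [0.3964 0.3512 0.3424] psi -7.17 shift [0.0028 0.0008 0.1854] turn -0.003 F [-0.0772  0.2134  1.3326] open 0.0855 grip 0.0 q6 2.28
red px 264 294 142 232 292
white [0.3995 0.3499] 0.07128819580078125 0.02002886199951172 173.26324462890625
red hull on top plane [0.4122 0.3368] 0.0514494384765625 0.0017191570281982422 173.48094177246094
```

Request:
drive_tool(
  rows=[
    [[0.003, 0.001, 0.04], 0],
    [[0, 0, 0.045], 0],
    [[0, 0, 0.045], 0],
    [[0, 0, 0.035], 0],
    [[0, 0, 0.018], 0],
    [[0, 0, 0.002], 0],
    [[0, 0, 0], 0],
  ],
)

```text
t: 21.05
tool_pos: [0.3994, 0.3499, 0.158]
tool_rot: [3.135, -0.193, -0.0]
contact_force: [0.6, 0.7, 1.0]
opening: 0.0855
grip_force: 0.0
```

Request:
drive_tool(
  rows=[
    [[0, 0, 0], 0],
    [[0, 0, 0], 0],
    [[0, 0, 0], 0],
    [[0, 0, 0], 0],
    [[0, 0, 0], 0],
    [[0, 0, 0], 0],
  ],
  jaw=1,
)

```text
t: 21.65
tool_pos: [0.3997, 0.3503, 0.1588]
tool_rot: [-3.135, 0.192, -0.002]
contact_force: [-0.3, -0.2, 3.9]
opening: 0.0258
grip_force: 35.1
```

```bash
python3 - <<'E'
from h import *
need(.399,.350,.157,-7)
E
```

```text
t 21.65 tcp [0.3997 0.3503 0.1588] psi -7.01 shift [-0.0007  0.0004  0.0018] turn -0.000 F [-0.2674 -0.1807  3.9474] open 0.0258 grip 35.068103671073914 q6 2.27
```

Request:
drive_tool(
  rows=[
    [[0, 0, -0.04], 0],
    [[0, 0, -0.045], 0],
    [[0, 0, -0.045], 0],
    [[0, 0, -0.04], 0.1365],
    [[0, 0, -0.03], 0.1365],
    [[0, 0, 0], 0.1365],
    [[0, 0, 0], 0.1365],
    [[0, 0, 0], 0.1365],
    [[0, 0, 0], 0.1365],
  ],
)

```text
t: 22.55
tool_pos: [0.399, 0.3496, 0.3567]
tool_rot: [2.794, -1.431, -0.002]
contact_force: [0.8, 0.2, -1.8]
opening: 0.0259
grip_force: 35.3
```

Request:
drive_tool(
  rows=[
    [[0.0393, 0.0238, 0], 0],
    [[0.0393, 0.0238, 0], 0],
    [[0.0393, 0.0238, 0], 0],
    [[0.0393, 0.0238, 0], 0],
    [[0.0393, 0.0238, 0], 0],
    [[0.0393, 0.0238, 0], 0],
    [[0.0393, 0.0238, 0], 0],
    [[0.0393, 0.0238, 0], 0],
    [[0.0393, 0.0238, 0], 0],
    [[0.0393, 0.0238, 0], 0],
  ],
)

```text
t: 23.55
tool_pos: [0.4377, -0.1097, 0.357]
tool_rot: [-2.8, 1.425, 0.002]
contact_force: [1.4, -1.0, -1.8]
opening: 0.0253
grip_force: 35.6
```

Request:
drive_tool(
  rows=[
    [[0.0393, 0.0238, 0], 0],
    [[0.0393, 0.0238, 0], 0],
    [[0, 0, 0], 0],
    [[0, 0, 0], 0],
  ],
)

```text
t: 23.95
tool_pos: [0.4457, -0.2001, 0.3566]
tool_rot: [-2.798, 1.427, 0.004]
contact_force: [-0.2, 0.3, -1.1]
opening: 0.0253
grip_force: 35.7
```

```bash
python3 - <<'E'
from h import *
need(*rack(-.022,-.028),.359,-53.9)
w=get("wrist"); np.savez("w9.npz",**w); cv2.imwrite("pics/w9.png",w["image"])
o,M,p=pose();print("tcp",rf(o["tool_pos"][:2]))
im=w["image"]; hsv=cv2.cvtColor(cv2.GaussianBlur(im,(3,3),0),cv2.COLOR_BGR2HSV).astype(int)
for nm,(a,b) in dict(red=(170,5),blue=(108,128),green=(65,95)).items():
    h=hsv[...,0]; m=((h>=a)|(h<=b)) if a>b else ((h>=a)&(h<=b)); m&=hsv[...,1]>110; m[:100]&=False; ys,xs=np.nonzero(m&(np.arange(420)[:,None]<330)); print(nm,xs.min(),xs.max(),ys.min(),ys.max(),m.sum())
print("front",edges(w,[340,360,380,400],(150,240),.016),"back",edges(w,[260,300,340,400],(60,120),.016))
for c in(262,270,280,290,298): print(c,im[130:250:3,c].sum(1).tolist())
E
```

```text
t 23.95 tcp [ 0.4457 -0.2001  0.3566] psi -54.05 shift [-0.0007 -0.0014 -0.0024] turn -0.003 F [-0.1507  0.3034 -1.0524] open 0.0253 grip 35.74003458023071 q6 1.94
tcp [[-0.0219 -0.0288]]
red 228 318 161 329 2888
blue 30 97 113 253 793
green 148 191 135 170 63
front [[-0.0084 -0.1022]
 [-0.0085 -0.126 ]
 [-0.0633 -0.1548]
 [-0.0899 -0.1826]] back [[ 0.0671 -0.0086]
 [ 0.068  -0.0534]
 [ 0.0679 -0.0981]
 [ 0.0676 -0.1653]]
262 [299, 401, 692, 692, 380, 453, 692, 692, 315, 321, 211, 163, 161, 159, 169, 206, 248, 292, 293, 298, 288, 297, 295, 287, 285, 289, 282, 297, 292, 295, 296, 305, 289, 296, 292, 299, 293, 292, 575, 568]
270 [297, 403, 692, 692, 381, 464, 692, 692, 314, 317, 315, 319, 314, 295, 298, 295, 293, 296, 292, 297, 291, 297, 294, 284, 285, 290, 284, 296, 289, 293, 296, 304, 289, 295, 292, 298, 292, 302, 573, 567]
280 [299, 417, 692, 692, 380, 473, 692, 692, 315, 316, 313, 318, 314, 295, 296, 295, 293, 295, 294, 297, 290, 297, 295, 284, 285, 288, 283, 297, 290, 295, 295, 302, 286, 294, 291, 296, 295, 301, 572, 567]
290 [300, 438, 692, 692, 377, 472, 692, 692, 310, 313, 314, 316, 306, 294, 296, 296, 292, 297, 294, 297, 290, 296, 295, 285, 286, 288, 283, 298, 290, 294, 296, 304, 288, 294, 291, 296, 293, 300, 575, 568]
298 [215, 325, 567, 558, 252, 440, 692, 692, 313, 313, 254, 175, 161, 161, 163, 161, 152, 152, 200, 274, 271, 297, 295, 287, 289, 290, 285, 299, 291, 297, 299, 305, 290, 295, 293, 299, 296, 302, 575, 570]
```

```bash
python3 - <<'E'
from h import *
w=np.load("w9.npz"); 
for r in(236,238,242.5): print(r,rf(cast(w,[(232,r),(326,r)],.326)))
im=w["image"].astype(int); hsv=cv2.cvtColor(w["image"],cv2.COLOR_BGR2HSV)
for r in range(226,246,3): 
    print(r,[tuple(hsv[r,c]) [0:3] and int(im[r,c].sum()) for c in range(226,244)],[int(im[r,c].sum()) for c in range(312,330)])
print("green top page px?",[int(im[r,165].sum()) for r in range(120,300,4)])
E
```

```text
236 [[ 0.0188 -0.0142]
 [ 0.0186 -0.0438]]
238 [[ 0.0181 -0.0142]
 [ 0.0179 -0.0438]]
242.5 [[ 0.0165 -0.0141]
 [ 0.0164 -0.0439]]
226 [642, 642, 638, 619, 619, 622, 620, 620, 620, 620, 621, 621, 621, 621, 621, 590, 385, 187] [189, 191, 189, 191, 257, 461, 620, 619, 619, 620, 621, 622, 624, 625, 630, 649, 652, 653]
229 [644, 644, 640, 624, 622, 621, 620, 620, 620, 620, 619, 620, 620, 619, 612, 521, 192, 189] [192, 193, 194, 192, 193, 289, 507, 619, 619, 618, 618, 620, 621, 621, 623, 637, 648, 651]
232 [647, 646, 643, 629, 621, 620, 622, 621, 622, 622, 606, 532, 463, 255, 193, 188, 192, 192] [189, 190, 193, 196, 194, 194, 328, 565, 619, 617, 618, 616, 619, 618, 626, 644, 644, 645]
235 [644, 644, 644, 638, 608, 496, 264, 204, 184, 192, 190, 201, 199, 201, 196, 202, 207, 208] [195, 200, 206, 208, 210, 211, 206, 352, 591, 620, 618, 616, 616, 617, 626, 639, 640, 641]
238 [644, 636, 550, 237, 234, 235, 219, 206, 209, 205, 202, 201, 198, 198, 233, 243, 252, 261] [227, 240, 251, 262, 270, 272, 261, 271, 435, 623, 630, 639, 644, 644, 644, 643, 643, 641]
241 [620, 454, 251, 262, 260, 258, 244, 201, 200, 195, 191, 190, 187, 202, 234, 242, 253, 263] [232, 243, 257, 265, 277, 280, 265, 294, 461, 621, 623, 629, 638, 645, 644, 644, 644, 644]
244 [602, 278, 216, 207, 196, 197, 201, 221, 251, 266, 271, 276, 259, 224, 230, 243, 252, 262] [234, 246, 258, 268, 278, 281, 259, 311, 497, 620, 620, 622, 631, 644, 646, 647, 646, 644]
green top page px? [217, 208, 175, 165, 297, 692, 692, 692, 692, 693, 694, 694, 694, 694, 695, 695, 695, 695, 696, 695, 696, 696, 696, 697, 697, 696, 697, 697, 697, 697, 573, 320, 602, 663, 660, 659, 659, 655, 656, 656, 658, 659, 659, 659, 659]
```

```bash
python3 - <<'E'
from h import *
w=np.load("w9.npz"); im=w["image"].astype(int)
for c in(155,160,165,172): print(c,[int(im[r,c].sum()) for r in range(236,254)])
print("green spine",rf(cast(w,[(160,246.5),(165,246.5)],.164)),"green left/right at row 200:",[int(v.sum()) for v in im[200,135:195:2]])
for c in(60,70,80): print(c,[int(im[r,c].sum()) for r in range(240,262)])
print("blue spine",rf(cast(w,[(70,250)],.184)))
E
```

```text
155 [660, 660, 660, 660, 661, 662, 663, 663, 662, 663, 662, 662, 660, 659, 659, 660, 659, 658]
160 [359, 361, 362, 365, 361, 358, 361, 408, 545, 630, 640, 654, 662, 662, 661, 661, 659, 660]
165 [697, 685, 585, 495, 573, 566, 466, 280, 320, 360, 351, 428, 602, 664, 663, 664, 663, 663]
172 [697, 692, 619, 520, 573, 567, 466, 284, 325, 363, 358, 433, 602, 661, 661, 660, 662, 661]
green spine [[-0.0611  0.07  ]
 [-0.0611  0.0658]] green left/right at row 200: [185, 185, 187, 188, 192, 192, 195, 196, 197, 202, 350, 293, 518, 695, 696, 696, 695, 695, 695, 696, 696, 696, 696, 696, 696, 696, 696, 697, 696, 490]
60 [369, 376, 375, 377, 375, 374, 374, 402, 458, 508, 572, 636, 657, 658, 658, 658, 658, 657, 658, 657, 657, 657]
70 [696, 695, 696, 696, 696, 628, 498, 562, 562, 477, 285, 316, 350, 365, 351, 519, 649, 659, 659, 659, 659, 659]
80 [696, 696, 696, 696, 697, 626, 492, 561, 553, 459, 296, 330, 361, 367, 361, 526, 650, 657, 658, 658, 659, 657]
blue spine [[-0.0543  0.1321]]
```

Request:
drive_tool(
  rows=[
    [[-0.0005, 0, 0.03], 0],
    [[0, 0, 0.045], 0],
    [[0, 0, 0.045], 0],
    [[0, 0, 0.035], 0],
    [[0, 0, 0.015], 0],
    [[0, 0, 0.003], 0],
    [[0, 0, 0], 0],
    [[0, 0, 0], 0],
  ],
)

```text
t: 24.8
tool_pos: [0.4472, -0.1996, 0.1876]
tool_rot: [2.8, -1.424, 0.007]
contact_force: [0.2, -0.3, -1.1]
opening: 0.0257
grip_force: 35.6
```

Request:
drive_tool(
  rows=[
    [[0, 0, 0.002], 0],
    [[0, 0, 0.002], 0],
    [[0, 0, 0], 0],
  ],
)

```text
t: 25.1
tool_pos: [0.446, -0.1991, 0.1812]
tool_rot: [2.8, -1.425, 0.001]
contact_force: [0.5, 0.3, -1.3]
opening: 0.0256
grip_force: 35.7
```

Request:
drive_tool(
  rows=[
    [[0, 0, 0.002], 0],
    [[0, 0, 0.002], 0],
    [[0, 0, 0.001], 0],
    [[0, 0, 0], 0],
  ],
)

```text
t: 25.5
tool_pos: [0.4457, -0.1989, 0.1755]
tool_rot: [-2.8, 1.424, 0.001]
contact_force: [0.3, -0.6, -2.3]
opening: 0.0258
grip_force: 35.7
```

Request:
drive_tool(
  rows=[
    [[0, 0, 0.001], 0],
    [[0, 0, 0.001], 0],
    [[0, 0, 0], 0],
  ],
)

```text
t: 25.8
tool_pos: [0.4461, -0.1991, 0.1748]
tool_rot: [2.8, -1.424, 0.0]
contact_force: [-2.4, 1.8, 4.3]
opening: 0.0255
grip_force: 36.4
```

Request:
drive_tool(
  rows=[
    [[0, 0, 0], 0],
    [[0, 0, 0], 0],
    [[0, 0, 0], 0],
    [[0, 0, -0.02], 0],
    [[0, 0, -0.04], 0],
    [[0, 0, -0.045], 0],
    [[0, 0, -0.04], 0],
    [[0, 0, 0], 0],
  ],
  jaw=0.57,
)

```text
t: 26.6
tool_pos: [0.448, -0.2004, 0.3266]
tool_rot: [2.799, -1.424, 0.02]
contact_force: [1.4, 0.2, 0.4]
opening: 0.0366
grip_force: 0.0
```

Request:
drive_tool(
  rows=[
    [[0.0025, -0.05, 0], 0],
    [[0.0025, -0.05, 0], 0],
    [[0.0025, -0.05, 0], 0],
    [[0, 0, 0], 0],
    [[0, 0, 0], 0],
  ],
  jaw=0.45,
)

```text
t: 27.1
tool_pos: [0.5716, -0.1161, 0.3173]
tool_rot: [2.801, -1.422, -0.004]
contact_force: [-0.4, 0.1, 0.1]
opening: 0.0472
grip_force: 0.0
```

```bash
python3 - <<'E'
from h import *
need(*rack(-.015,.123),.225,-53.9)
w=get("wrist"); np.savez("w10.npz",**w); im=w["image"].astype(int); cv2.imwrite("pics/w10.png",w["image"])
r=200; b=im[r]; isb=(b[:,0]>b[:,2]+40); xs=np.nonzero(isb)[0]; print("blue cols row200",xs)
isw=(b.min(1)>200); print(np.nonzero(isw)[0])
for c in (xs.min()+12,xs.min()+20): print(c,[int(v.sum()) for v in im[235:275,c]])
o,M,p=pose(); print(rf(o["tool_pos"][:2]))
print(rf(cast(w,[(xs.min(),200)],.184)))
E
```

```text
t 27.1 tcp [ 0.5716 -0.1161  0.3173] psi -53.82 shift [ 0.0001 -0.0013  0.0923] turn 0.001 F [-0.4218  0.0947  0.1215] open 0.0472 grip 0.0 q6 2.18
blue cols row200 [251 252 294 295]
[  0   1   2   3   4   5   6   7   8   9  10  11  12  13  14  15 469 470
 471 472 473 474 475 476]
263 [688, 688, 689, 688, 689, 689, 689, 688, 688, 689, 688, 688, 687, 687, 688, 689, 689, 688, 687, 688, 688, 689, 688, 689, 688, 688, 688, 689, 688, 689, 688, 689, 689, 688, 688, 689, 688, 688, 688, 688]
271 [688, 688, 688, 688, 688, 689, 688, 687, 688, 688, 688, 688, 687, 687, 688, 689, 689, 688, 687, 688, 688, 689, 689, 689, 688, 688, 688, 689, 689, 689, 689, 689, 688, 688, 689, 689, 688, 689, 689, 688]
[[-0.0148  0.121 ]]
[[0.0044 0.1393]]
```

Request:
drive_tool(
  rows=[
    [[0, -0.002, 0.03], 0],
    [[0, 0, 0.035], 0],
    [[0, 0, 0.022], 0],
    [[0, 0, 0.005], 0],
    [[0, 0, 0], 0],
  ],
)

```text
t: 27.65
tool_pos: [0.5719, -0.1163, 0.2264]
tool_rot: [2.799, -1.426, -0.002]
contact_force: [0.3, -0.9, 0.9]
opening: 0.0471
grip_force: 0.0
```

Request:
drive_tool(
  rows=[
    [[0, 0, 0], 0],
    [[0, 0, 0], 0],
    [[0, 0, 0], 0],
    [[0, 0, 0], 0],
  ],
  jaw=1,
  grip_force=25,
)

```text
t: 28.05
tool_pos: [0.5739, -0.1161, 0.2291]
tool_rot: [-2.8, 1.424, -0.006]
contact_force: [-0.4, -0.9, 5.6]
opening: 0.0296
grip_force: 28.9
```

Request:
drive_tool(
  rows=[
    [[0, 0, -0.002], 0],
    [[-0.002, 0, 0], 0],
    [[-0.0015, 0, 0], 0],
    [[0, 0, 0.001], 0],
    [[0, 0, 0.001], 0],
    [[0, 0, 0], 0],
  ],
)

```text
t: 28.65
tool_pos: [0.5716, -0.1133, 0.2291]
tool_rot: [2.8, -1.424, 0.004]
contact_force: [-0.2, -2.2, 8.8]
opening: 0.0295
grip_force: 29.0
```

Request:
drive_tool(
  rows=[
    [[0, 0, 0], 0],
    [[0, 0, 0], 0],
    [[0, 0, 0], 0],
    [[0, 0, -0.02], 0],
    [[0, 0, -0.04], 0],
    [[0, 0, -0.045], 0],
    [[0, 0, 0], 0],
    [[0, 0, 0], 0],
  ],
  jaw=0.45,
)

```text
t: 29.45
tool_pos: [0.5713, -0.1129, 0.3332]
tool_rot: [-2.8, 1.424, -0.004]
contact_force: [-0.4, 0.4, -0.3]
opening: 0.0469
grip_force: 0.0
```

Request:
drive_tool(
  rows=[
    [[-0.04, 0, 0], 0],
    [[-0.049, 0, 0], 0],
    [[-0.049, 0, 0], 0],
    [[-0.049, 0, 0], 0],
    [[-0.049, -0.003, 0], 0],
    [[0, 0, 0], 0],
    [[0, 0, 0], 0],
  ],
  jaw=0,
)

```text
t: 30.15
tool_pos: [0.4333, 0.0805, 0.3299]
tool_rot: [2.8, -1.42, -0.004]
contact_force: [0.6, -0.6, 0.2]
opening: 0.0853
grip_force: 0.0
```

```bash
python3 - <<'E'
from h import *
need(.433,.080,.33,11.5)
s=get("scene"); np.savez("s11.npz",**s); im=s["image"].astype(int)
w=get("wrist"); np.savez("w11.npz",**w); cv2.imwrite("pics/w11.png",w["image"])
for y in(.123,.0525,-.028): 
    p=proj(s,[np.r_[rack(-.062,y),.016]])[0]; c=int(round(p[0])); print(y,p,[tuple(int(v) for v in im[r,c]) for r in range(int(p[1])-3,int(p[1])+6)])
E
```

```text
t 30.15 tcp [0.4333 0.0805 0.3299] psi -53.79 shift [ 0.0002  0.0005 -0.0001] turn -1.140 F [ 0.5858 -0.6009  0.1502] open 0.0853 grip 0.0 q6 2.52
0.123 [300.9237 231.0598] [(68, 36, 22), (68, 35, 17), (74, 42, 26), (47, 38, 48), (32, 40, 63), (33, 49, 68), (69, 96, 121), (125, 176, 200), (140, 197, 216)]
0.0525 [324.9734 234.583 ] [(38, 66, 48), (35, 59, 18), (40, 63, 24), (40, 60, 22), (35, 56, 70), (25, 39, 62), (57, 78, 98), (73, 101, 128), (129, 178, 201)]
-0.028 [352.8701 238.6698] [(53, 64, 89), (32, 38, 79), (24, 22, 81), (19, 18, 88), (24, 39, 75), (18, 39, 59), (49, 68, 87), (74, 102, 127), (130, 180, 202)]
```

Request:
drive_tool(
  rows=[
    [[0, 0, 0], -0.1425],
    [[0, 0, 0], -0.1425],
    [[0, 0, 0], -0.1425],
    [[0, 0, 0], -0.1425],
    [[0, 0, 0], -0.1425],
    [[0, 0, 0], -0.1425],
    [[0, 0, 0], -0.1425],
    [[0, 0, 0], -0.1425],
    [[0, 0, 0], 0],
    [[0, 0, 0], 0],
  ],
)

```text
t: 31.25
tool_pos: [0.4347, 0.0788, 0.3314]
tool_rot: [-3.127, -0.304, 0.002]
contact_force: [0.1, -0.0, 1.2]
opening: 0.0853
grip_force: 0.0
```

```bash
python3 - <<'E'
from h import *
need(.434,.080,.152,11.5)
w=get("wrist"); np.savez("w12.npz",**w); im=w["image"]
hsv=cv2.cvtColor(cv2.GaussianBlur(im,(3,3),0),cv2.COLOR_BGR2HSV).astype(int); h,s,v=hsv[...,0],hsv[...,1],hsv[...,2]
och=(h>10)&(h<26)&(s>140); och[290:]=0; och[:,:220]=0; och[:,345:]=0; n,l,st,c=cv2.connectedComponentsWithStats(och.astype(np.uint8)); print(st[1:][st[1:,4]>30])
ys,xs=np.nonzero(och); m=(s<70)&(v>110); m[:ys.min()]=0;m[ys.max():]=0;m[:,:xs.min()]=0;m[:,xs.max():]=0
m=cv2.morphologyEx(m.astype(np.uint8),cv2.MORPH_OPEN,np.ones((5,5)))
print(xs.min(),xs.max(),ys.min(),ys.max(),*rect(w,m,.104))
cs,_=cv2.findContours(m,0,1); b=[cv2.boundingRect(x) for x in cs]; print(b)
E
```

```text
t 31.25 tcp [0.4347 0.0788 0.3314] psi 11.12 shift [-0.0003 -0.0013  0.1794] turn -0.007 F [ 0.1042 -0.0235  1.2084] open 0.0853 grip 0.0 q6 1.39
[[292 153   1  36  36]]
263 292 152 223 [0.4348 0.0795] 0.05935280151367187 0.022231883239746095 10.320152282714844
[(265, 155, 26, 65)]
```

Request:
drive_tool(
  rows=[
    [[0, -0.001, 0.04], 0],
    [[0, 0, 0.045], 0],
    [[0, 0, 0.045], 0],
    [[0, 0, 0.035], 0],
    [[0, 0, 0.0145], 0],
    [[0, 0, 0], 0],
    [[0, 0, 0], 0],
  ],
)

```text
t: 32.0
tool_pos: [0.4346, 0.0805, 0.1529]
tool_rot: [3.126, 0.31, 0.0]
contact_force: [0.5, -0.5, -0.7]
opening: 0.0855
grip_force: 0.0
```

Request:
drive_tool(
  rows=[
    [[0, 0, 0], 0],
    [[0, 0, 0], 0],
    [[0, 0, 0], 0],
    [[0, 0, 0], 0],
    [[0, 0, 0], 0],
    [[0, 0, 0], 0],
  ],
  jaw=1,
  grip_force=35,
)

```text
t: 32.6
tool_pos: [0.4348, 0.0807, 0.1532]
tool_rot: [3.126, 0.312, 0.003]
contact_force: [0.4, -0.4, 4.2]
opening: 0.0274
grip_force: 36.1
```

```bash
python3 - <<'E'
from h import *
need(*rack(-.028,-.092),.352,-53.9); print(rack(-.028,-.092))
E
```

```text
t 32.6 tcp [0.4348 0.0807 0.1532] psi 11.39 shift [-0.1041  0.2975 -0.1988] turn 1.139 F [ 0.3722 -0.4319  4.1679] open 0.0274 grip 36.12668216228485 q6 1.39
[ 0.3912 -0.2316]
```

Request:
drive_tool(
  rows=[
    [[0, 0, -0.04], 0],
    [[0, 0, -0.045], 0.1425],
    [[0, 0, -0.045], 0.1425],
    [[0, 0, -0.04], 0.1425],
    [[0, 0, -0.03], 0.1425],
    [[0, 0, 0], 0.1425],
    [[0, 0, 0], 0.1425],
    [[0, 0, 0], 0.1425],
    [[0, 0, 0], 0.1425],
  ],
)

```text
t: 33.5
tool_pos: [0.4339, 0.0807, 0.3516]
tool_rot: [2.795, -1.432, -0.002]
contact_force: [1.1, -0.6, -1.9]
opening: 0.0272
grip_force: 35.5
```

Request:
drive_tool(
  rows=[
    [[0.0324, 0.0313, 0], 0],
    [[0.0324, 0.0313, 0], 0],
    [[0.0324, 0.0313, 0], 0],
    [[0.0324, 0.0313, 0], 0],
    [[0.0324, 0.0313, 0], 0],
    [[0.0324, 0.0313, 0], 0],
    [[0.0324, 0.0313, 0], 0],
    [[0, 0, 0], 0],
    [[0, 0, 0], 0],
  ],
)

```text
t: 34.4
tool_pos: [0.3901, -0.2323, 0.3515]
tool_rot: [-2.798, 1.427, 0.003]
contact_force: [0.6, 0.3, -1.0]
opening: 0.0272
grip_force: 35.6
```

```bash
python3 - <<'E'
from h import *
need(*rack(-.028,-.092),.352,-53.9)
w=get("wrist"); np.savez("w13.npz",**w); cv2.imwrite("pics/w13.png",w["image"]); im=w["image"].astype(int)
o,M,p=pose();print("tcp",rf(o["tool_pos"][:2]),p)
for c in(270,280,290): print(c,[int(v.sum()) for v in im[150:290:3,c]])
print("back",edges(w,[220,260,300,340],(60,120),.016))
E
```

```text
t 34.4 tcp [ 0.3901 -0.2323  0.3515] psi -54.06 shift [ 0.     -0.0013 -0.0005] turn -0.003 F [ 0.5894  0.2709 -1.0041] open 0.0272 grip 35.62188506126404 q6 1.81
tcp [[-0.0285 -0.0926]] -53.95781391282844
270 [312, 317, 324, 299, 315, 311, 303, 305, 292, 300, 299, 304, 301, 306, 302, 309, 302, 305, 302, 299, 303, 299, 301, 302, 301, 302, 299, 307, 309, 310, 584, 571, 544, 549, 559, 548, 563, 569, 564, 558, 557, 565, 559, 566, 499, 490, 478]
280 [312, 315, 323, 296, 312, 308, 306, 306, 293, 296, 298, 303, 299, 306, 300, 306, 299, 302, 303, 298, 301, 298, 300, 302, 300, 299, 299, 304, 307, 308, 583, 571, 544, 549, 557, 549, 564, 571, 563, 555, 557, 565, 560, 560, 496, 490, 480]
290 [311, 313, 318, 291, 312, 307, 307, 305, 279, 297, 298, 303, 299, 304, 299, 306, 299, 305, 301, 300, 302, 298, 300, 302, 301, 300, 298, 307, 309, 303, 583, 571, 544, 550, 558, 550, 562, 571, 564, 556, 558, 565, 560, 567, 503, 491, 480]
back [[ 0.0679 -0.0288]
 [ 0.0677 -0.0727]
 [ 0.0676 -0.1166]
 [ 0.0674 -0.1606]]
```

View pics/w13.png

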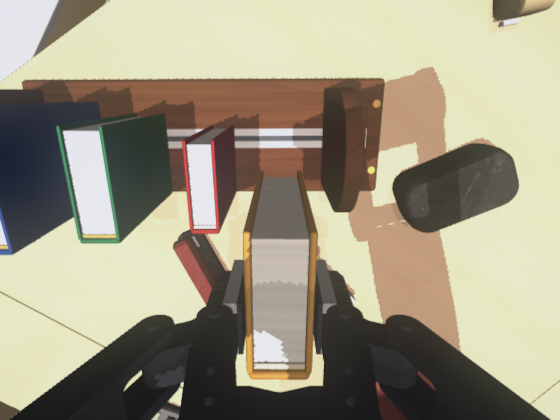

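Blue, green and red stand in order at the left of the wrist view. Ochre is held with its page end at row ~234, and the bookend's inner face is at columns ~323–347. There is room on both sides.

```bash
python3 - <<'E'
from h import *
w=np.load("w13.npz")
print("ochre page",rf(cast(w,[(245,234),(316,234)],.3043)),"spine",rf(cast(w,[(250,377),(311,377)],.3043)))
print("red spine, right face",rf(cast(w,[(205,232),(219,232)],.144)))
print("green spine",rf(cast(w,[(100,241)],.164)))
print("bookend inner top",rf(cast(w,[(325,105)],.16)),rf(cast(w,[(347,211)],.09)))
E
```

```text
ochre page [[ 0.0056 -0.0804]
 [ 0.0055 -0.1064]] spine [[-0.0607 -0.0802]
 [-0.0609 -0.1063]]
red spine, right face [[-0.0611 -0.0287]
 [-0.0611 -0.0408]]
green spine [[-0.0602  0.0524]]
bookend inner top [[ 0.0449 -0.1266]] [[-0.0614 -0.1621]]
```

Request:
drive_tool(
  rows=[
    [[-0.0005, 0, 0.03], 0],
    [[0, 0, 0.045], 0],
    [[0, 0, 0.045], 0],
    [[0, 0, 0.035], 0],
    [[0, 0, 0], 0],
    [[0, 0, 0.01], 0],
    [[0, 0, 0], 0],
  ],
)

```text
t: 35.15
tool_pos: [0.3911, -0.2311, 0.1885]
tool_rot: [2.801, -1.423, 0.003]
contact_force: [0.7, -0.8, -0.4]
opening: 0.0273
grip_force: 35.6
```

Request:
drive_tool(
  rows=[
    [[0, 0, 0.005], 0],
    [[0, 0, 0.004], 0],
    [[0, 0, 0.003], 0],
    [[0, 0, 0], 0],
  ],
)

```text
t: 35.55
tool_pos: [0.3902, -0.2313, 0.1752]
tool_rot: [-2.8, 1.425, 0.001]
contact_force: [-1.1, -0.2, -1.1]
opening: 0.0274
grip_force: 35.6
```

Request:
drive_tool(
  rows=[
    [[0, 0, 0.002], 0],
    [[0, 0, 0.002], 0],
    [[0, 0, 0.001], 0],
    [[0, 0, 0], 0],
  ],
)

```text
t: 35.95
tool_pos: [0.3904, -0.2313, 0.1704]
tool_rot: [-2.8, 1.424, -0.001]
contact_force: [1.6, 0.8, -0.9]
opening: 0.0277
grip_force: 35.8
```

Request:
drive_tool(
  rows=[
    [[0, 0, 0.001], 0],
    [[0, 0, 0], 0],
  ],
)

```text
t: 36.15
tool_pos: [0.3904, -0.2313, 0.1693]
tool_rot: [-2.8, 1.424, -0.0]
contact_force: [1.5, 0.3, -0.4]
opening: 0.0271
grip_force: 35.7
```

Request:
drive_tool(
  rows=[
    [[0, 0, 0.001], 0],
    [[0, 0, 0.0005], 0],
    [[0, 0, 0], 0],
  ],
)

```text
t: 36.45
tool_pos: [0.3905, -0.2314, 0.1693]
tool_rot: [-2.8, 1.425, 0.0]
contact_force: [-2.0, 3.4, 8.4]
opening: 0.0273
grip_force: 36.7
```

Request:
drive_tool(
  rows=[
    [[0, 0, 0], 0],
    [[0, 0, 0], 0],
    [[0, 0, 0], 0],
    [[0, 0, -0.02], 0],
    [[0, 0, -0.04], 0],
    [[0, 0, -0.045], 0],
    [[0, 0, -0.03], 0],
    [[0.014, 0.035, 0], 0],
    [[0.014, 0.035, 0], 0],
    [[0, 0, 0], 0],
  ],
  jaw=0.56,
)

```text
t: 37.45
tool_pos: [0.3484, -0.2975, 0.3027]
tool_rot: [2.795, -1.43, -0.001]
contact_force: [0.3, 0.4, -0.5]
opening: 0.0377
grip_force: 0.0
```

Request:
drive_tool(
  rows=[
    [[0, 0, 0], 0],
    [[0, 0, 0], 0],
  ],
  jaw=0.3,
)

```text
t: 37.65
tool_pos: [0.3503, -0.2946, 0.3023]
tool_rot: [-2.8, 1.424, 0.002]
contact_force: [-0.5, 0.2, 0.5]
opening: 0.0595
grip_force: 0.0
```

```bash
python3 - <<'E'
from h import *
need(*rack(0.003,-.162),.207,-53.9)
w=get("wrist"); np.savez("w14.npz",**w); cv2.imwrite("pics/w14.png",w["image"]); im=w["image"].astype(int)
for r in(200,230,260,280,300): print(r,[int(v.sum()) for v in im[r,220:350:4]])
E
```

```text
t 37.65 tcp [ 0.3503 -0.2946  0.3023] psi -53.91 shift [ 0.0043 -0.0002  0.0953] turn -0.000 F [-0.5395  0.1734  0.4558] open 0.0595 grip 0.0 q6 1.65
200 [201, 199, 220, 222, 224, 222, 219, 216, 308, 307, 209, 216, 209, 203, 206, 189, 219, 221, 219, 211, 222, 215, 319, 251, 339, 303, 397, 659, 480, 482, 485, 482, 482]
230 [223, 222, 618, 629, 631, 630, 631, 631, 631, 634, 237, 318, 316, 283, 287, 541, 638, 636, 636, 638, 640, 638, 637, 637, 639, 641, 643, 643, 430, 467, 427, 205, 160]
260 [658, 637, 643, 642, 643, 639, 641, 634, 631, 632, 586, 278, 277, 286, 288, 522, 637, 637, 639, 642, 643, 646, 646, 647, 645, 644, 642, 641, 660, 661, 661, 660, 631]
280 [653, 640, 632, 630, 629, 627, 632, 634, 639, 643, 645, 641, 641, 637, 635, 634, 635, 635, 636, 635, 637, 639, 642, 640, 642, 643, 643, 644, 664, 664, 665, 654, 181]
300 [657, 658, 659, 659, 636, 636, 629, 625, 638, 616, 522, 378, 316, 479, 662, 663, 665, 667, 667, 665, 666, 666, 665, 643, 641, 640, 635, 659, 659, 657, 663, 600, 183]
```

Request:
drive_tool(
  rows=[
    [[0.004, -0.006, 0], 0],
    [[0, 0, 0.03], 0],
    [[0, 0, 0.035], 0],
    [[0, 0, 0.02], 0],
    [[0, 0, 0.008], 0],
    [[0, 0, 0.002], 0],
    [[0, 0, 0], 0],
  ],
)

```text
t: 38.4
tool_pos: [0.3581, -0.295, 0.2088]
tool_rot: [2.8, -1.423, 0.002]
contact_force: [-0.1, 0.2, 0.6]
opening: 0.0597
grip_force: 0.0
```

Request:
drive_tool(
  rows=[
    [[0, 0, 0], 0],
    [[0, 0, 0], 0],
    [[0, 0, 0], 0],
    [[0, 0, 0], 0],
    [[0, 0, 0], 0],
    [[0, 0, 0], 0],
  ],
  jaw=1,
  grip_force=40,
)

```text
t: 39.0
tool_pos: [0.3578, -0.2952, 0.2089]
tool_rot: [2.8, -1.424, 0.002]
contact_force: [-0.9, 1.7, 5.3]
opening: 0.0133
grip_force: 40.8
```

```bash
python3 - <<'E'
from h import *
need(*rack(0,-.162),.207,-53.9)
o,M,p=pose();print("tcp",rf(o["tool_pos"][:2]),p)
E
```

```text
t 39.0 tcp [ 0.3578 -0.2952  0.2089] psi -53.93 shift [-0.0037  0.0056  0.0019] turn -0.000 F [-0.868   1.7315  5.2823] open 0.0133 grip 40.79843759536743 q6 1.66
tcp [[ 0.0037 -0.1564]] -53.925994055305345
```

Request:
drive_tool(
  rows=[
    [[0, -0.004, 0], 0],
    [[0, -0.006, 0], 0],
    [[0, -0.006, 0], 0],
    [[0, -0.006, 0], 0],
    [[0, -0.006, 0], 0],
    [[0, -0.006, 0], 0],
    [[0, -0.006, 0], 0],
    [[0, -0.006, 0], 0],
    [[0, -0.006, 0], 0],
    [[0, -0.006, 0], 0],
  ],
)

```text
t: 40.0
tool_pos: [0.4045, -0.2611, 0.209]
tool_rot: [2.799, -1.424, 0.001]
contact_force: [-3.7, -0.1, 6.1]
opening: 0.0134
grip_force: 41.0
```

Request:
drive_tool(
  rows=[
    [[0, -0.006, 0], 0],
    [[0, -0.006, 0], 0],
    [[0, -0.006, 0], 0],
    [[0, -0.006, 0], 0],
    [[0, -0.006, 0], 0],
    [[0, -0.006, 0], 0],
    [[0, -0.006, 0], 0],
    [[0, -0.006, 0], 0],
    [[0, -0.006, 0], 0],
    [[0, -0.006, 0], 0],
  ],
)

```text
t: 41.0
tool_pos: [0.4528, -0.2258, 0.2089]
tool_rot: [2.799, -1.424, -0.0]
contact_force: [-4.5, -0.2, 7.3]
opening: 0.0131
grip_force: 41.0
```

```bash
python3 - <<'E'
from h import *
o,M,p=pose();print("tcp",rf(o["tool_pos"][:2]),p,o["contact_force"])
s=get("scene"); cv2.imwrite("pics/s15.png",cv2.resize(s["image"][130:270,260:420],None,fx=5,fy=5)[:600])
E
```

```text
tcp [[ 0.0036 -0.0388]] -53.92904747239887 [-4.4777 -0.1973  7.2928]
```

Request:
drive_tool(
  rows=[
    [[0, -0.006, 0], 0],
    [[0, -0.006, 0], 0],
    [[0, -0.006, 0], 0],
    [[0, -0.006, 0], 0],
    [[0, -0.006, 0], 0],
    [[0, -0.006, 0], 0],
    [[0, -0.006, 0], 0],
    [[0, -0.006, 0], 0],
    [[0, -0.006, 0], 0],
    [[0, -0.006, 0], 0],
  ],
)

```text
t: 42.05
tool_pos: [0.5005, -0.1909, 0.2089]
tool_rot: [2.797, -1.423, -0.003]
contact_force: [-9.2, -2.7, 10.1]
opening: 0.0136
grip_force: 41.3
```

Request:
drive_tool(
  rows=[
    [[0, -0.004, 0], 0],
    [[0, -0.004, 0], 0],
    [[0, -0.003, 0], 0],
    [[0, -0.003, 0], 0],
    [[0, 0, 0], 0],
  ],
)

```text
t: 42.55
tool_pos: [0.512, -0.1825, 0.209]
tool_rot: [2.798, -1.423, -0.002]
contact_force: [-7.7, -0.2, 9.5]
opening: 0.0132
grip_force: 41.2
```

```bash
python3 - <<'E'
from h import *
o,M,p=pose();print("tcp",rf(o["tool_pos"][:2]),p,o["contact_force"])
E
```

```text
tcp [[0.0036 0.0346]] -53.92236035445136 [-7.7212 -0.1784  9.4946]
```

Request:
drive_tool(
  rows=[
    [[0, -0.002, 0], 0],
    [[0, -0.002, 0], 0],
    [[0, -0.002, 0], 0],
    [[0, -0.002, 0], 0],
    [[0, 0, 0], 0],
  ],
)

```text
t: 43.05
tool_pos: [0.5183, -0.1779, 0.209]
tool_rot: [2.797, -1.423, -0.003]
contact_force: [-7.8, -2.4, 8.2]
opening: 0.0134
grip_force: 41.3
```

Request:
drive_tool(
  rows=[
    [[0, -0.001, 0], 0],
    [[0, -0.001, 0], 0],
    [[0, 0, 0], 0],
  ],
)

```text
t: 43.35
tool_pos: [0.5198, -0.1768, 0.2089]
tool_rot: [2.797, -1.423, -0.003]
contact_force: [-8.0, -2.9, 9.1]
opening: 0.0131
grip_force: 41.3
```

Request:
drive_tool(
  rows=[
    [[0, -0.001, 0], 0],
    [[0, 0, 0], 0],
  ],
)

```text
t: 43.55
tool_pos: [0.5201, -0.1766, 0.2089]
tool_rot: [2.796, -1.422, -0.005]
contact_force: [-10.8, -4.0, 10.0]
opening: 0.0129
grip_force: 41.4
```

```bash
python3 - <<'E'
from h import *
o,M,p=pose();print("tcp",rf(o["tool_pos"][:2]),p,o["contact_force"])
E
```

```text
tcp [[0.0036 0.0446]] -53.934680464963506 [-10.8095  -4.0047   9.9855]
```

Request:
drive_tool(
  rows=[
    [[0, -0.001, 0], 0],
    [[0, -0.001, 0], 0],
    [[0, 0, 0], 0],
  ],
)

```text
t: 43.85
tool_pos: [0.5204, -0.1764, 0.2089]
tool_rot: [2.792, -1.421, -0.009]
contact_force: [-18.5, -7.1, 13.2]
opening: 0.0131
grip_force: 42.2
```

```bash
python3 - <<'E'
from h import *
o,M,p=pose();print("tcp",rf(o["tool_pos"][:2]),p,o["contact_force"])
s=get("scene"); np.savez("s16.npz",**s)
E
```

```text
tcp [[0.0036 0.0449]] -53.954576236111556 [-18.4921  -7.0703  13.1535]
```

Request:
drive_tool(
  rows=[
    [[0, 0, 0], 0],
    [[0, 0, 0], 0],
    [[0, 0, 0], 0],
    [[0, 0, -0.02], 0],
    [[0, 0, -0.03], 0],
    [[0, 0, -0.04], 0],
    [[0, 0, -0.03], 0],
    [[0, 0, 0], 0],
  ],
  jaw=0.68,
)

```text
t: 44.7
tool_pos: [0.525, -0.1747, 0.334]
tool_rot: [-2.8, 1.424, -0.016]
contact_force: [0.9, 0.1, 1.3]
opening: 0.0273
grip_force: 0.0
```

```bash
python3 - <<'E'
from h import *
need(.5,-.2,.33,-53.9)
w=get("wrist"); s=get("scene"); np.savez("w17.npz",**w); np.savez("s17.npz",**s)
o=np.zeros((600,800,3),np.uint8); o[:420,:400]=w["image"][:,60:460]; c=cv2.resize(s["image"][160:260,275:375],None,fx=4,fy=4,interpolation=cv2.INTER_CUBIC); o[:400,400:]=c
p=get("top"); o[420:600,:240]=cv2.resize(p["image"][170:260,270:390],None,fx=2,fy=2); cv2.imwrite("pics/c18.png",o)
E
```

```text
t 44.7 tcp [ 0.525  -0.1747  0.334 ] psi -53.90 shift [0.0057 0.0352 0.0039] turn 0.000 F [0.9494 0.1329 1.3018] open 0.0273 grip 0.0 q6 2.06
```

View pics/c18.png

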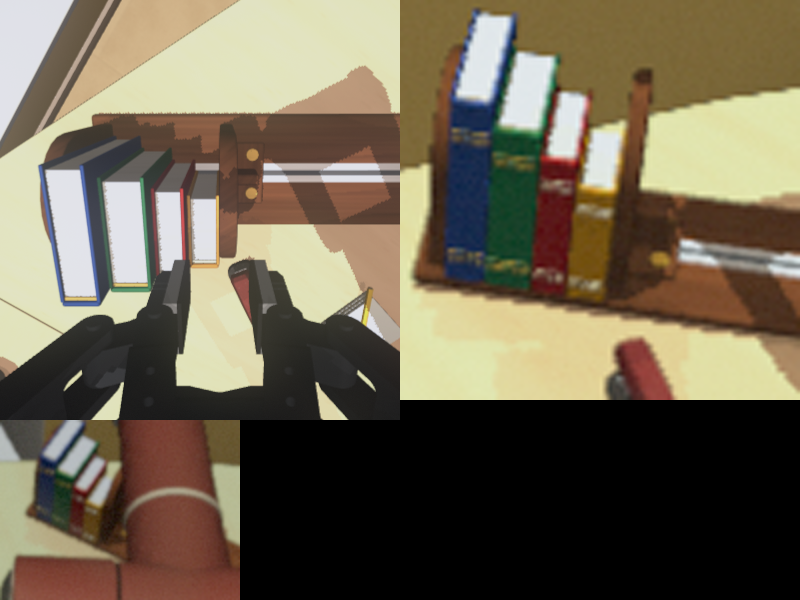

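The row stands in order and upright, flush against the bookend, and the rail is free to its right. In the wrist view the spine ends are: blue row ~304 at (145), green row ~290 at (190), ochre row ~266 at (265). I'll check those numerically.

```bash
python3 - <<'E'
from h import *
w=np.load("w17.npz"); print("front",edges(w,[360,380,400,440],(205,240),.016)[:,0],"ref level ~-.061")
for b,px,z in(("blue",[(132,305),(156,304)],.184),("green",[(175,291),(207,291)],.164),("ochre",[(252,267),(276,266)],.122)): print(b,rf(cast(w,px,z)))
s=np.load("s17.npz"); im=s["image"].astype(int)
for y in(.147,.115,.086,.059): 
    p=proj(s,[np.r_[rack(-.062,y),.016]])[0]; c=int(round(p[0])); print(y,p.round(1),[tuple(int(v) for v in im[r,c]) for r in range(int(p[1])-3,int(p[1])+5)])
E
```

```text
front [-0.0608 -0.0608 -0.0608 -0.0608] ref level ~-.061
blue [[-0.0607  0.1597]
 [-0.0599  0.1418]]
green [[-0.0613  0.1337]
 [-0.0612  0.1082]]
ochre [[-0.0622  0.0757]
 [-0.0612  0.0538]]
0.147 [292.8 229.9] [(71, 43, 32), (73, 42, 24), (76, 43, 27), (78, 43, 23), (52, 41, 50), (31, 42, 66), (32, 51, 71), (76, 105, 132)]
0.115 [303.6 231.5] [(36, 65, 47), (36, 61, 24), (37, 61, 23), (41, 62, 35), (30, 46, 57), (25, 39, 58), (59, 81, 101), (80, 109, 137)]
0.086 [313.5 232.9] [(105, 128, 151), (67, 82, 112), (17, 25, 85), (20, 18, 88), (25, 31, 75), (29, 39, 63), (29, 45, 64), (76, 106, 130)]
0.059 [322.7 234.3] [(133, 173, 181), (80, 116, 134), (20, 75, 105), (22, 72, 104), (28, 53, 79), (17, 34, 55), (75, 103, 128), (85, 115, 145)]
```

All four spines are level with the front edge to within about 1 mm, and the row is snug with the gripper clear of it. I'm handing it in.

```bash
python3 -c "
from station import ctrl
print(ctrl.finish_job())"
```

```text
the job is handed in; nothing more can be done
None
```

The job is handed in at about 45 s: the books stand in height order with spines level at the front edge to about 1 mm, the bookend is snug and released, and the mug, stapler and pen pot were left alone. While lowering green, the gripper's linkage pressed on blue's top with a wrist reading up to 52.6 N on the vertical axis. That is above the 40 N limit if it counts as the gripper's body; I backed off, and both books ended up placed correctly.

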